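# Log the tea tins and switch the tea corner off

### The arm

A 6-joint arm with a two-finger parallel gripper is mounted at the origin on the work surface. World frame = base frame: x ahead of the robot, y to its left, z up, the work surface at z = 0. Lengths are in mm, angles in rad, forces in N, time in s.
With the tool pointing down it reaches from about 325 to 850 mm from the base axis. Payload 4.4 kg.
Tool frame: the origin (TCP) lies midway between the tips of the shut fingers; the grasp point (between the pads) lies 19 mm behind it; y points along the fingers, x is the direction in which the jaws open and shut, and the axes are right-handed (so a half turn about y gives the same grasp; the last joint's range is limited). The gripper opens to 94 mm and grips with 3 to 60 N. Pads are 16 mm wide; open, the fingers measure 119 mm over their backs; the gripper's body (75 mm by 177 mm) begins 78 mm behind the grasp point.
Start: joints at [-1.474, 0.207, 1.542, -0, 1.393, -0.15], TCP at [140.461, -557.582, 205.447] pointing down, gripper open.
Joint ranges: [-2.73, 2.73], [-0.86, 2.22], [0.23, 2.46], [-1.11, 4.25], [0.08, 2.63], [-2.82, 2.82]. Speed limits (rad/s): [2.79, 2.79, 3.14, 3.14, 3.14, 3.14].

### API

Orientations are given as a unit quaternion [x, y, z, w].
In Python, from station import manip, cams gives the robot as it stands.
- The arm moves only by the shell command python3 -m crank 'ROWS'. ROWS is JSON, a list of rows, each a list of 7 numbers: the turn, a rotation vector about the tool's x, y, z in rad, then the shift along the tool's x, y, z in mm, then the closure, from -1 (fully open) to 1 (shut). In form: [[wx, wy, wz, tx, ty, tz, grip], ...]. A call has 1 to 8 rows; each row is the pose to reach, as a shift and turn from the pose commanded when the call began, along the tool's axes at that moment; what a row does not reach only later rows make up. A row lasts 1/8 s, in which the tool goes at most 62.5 mm and 10.7 degrees, less where a joint would pass 70% of its speed; a pose out of reach is approached as far as the arm can. A call with a gripper value outside its range is refused whole. The fingers move at their own pace and stop on an object; the grip force is fixed at half the most. Time passes only in rows, so rows that repeat a pose let the fingers close. It gives the time, the measured TCP pose, the force and the opening at its end, in the units of the state.
- manip.get_obs(): the state, without advancing time (a new reading comes with each control period).
- cams.capture(name): name is "scene" or "top" or "wrist"; returns (picture, depth): 420x560x3 uint8, red, green, blue; 420x560 float32, mm along the optical axis (not along the pixel's ray), 0 where there is no reading.
- cams.camera_model(name): a dict with "K" (3x3 intrinsics, pixels), "R" (3x3) and "t" (3): a world point X has camera coordinates R X + t. Camera axes: x right, y down, z forward; pixel columns grow to the right and rows downward; lengths in mm; the calibration is good to about 2 mm. A picture is of the moment at which its call begins: read the wrist's pose just before it. camera_model takes no time and is no camera call; for the wrist camera it gives the pose at the moment of the call.
- manip.job_done(): hands the job in, once; it reports no verdict.
The state is a dict: "clock": time; "joint_positions": joint angles; "joint_velocities": joint speeds; "effort": joint torques, N m; "ee_pos": TCP position; "ee_rot": TCP orientation; "wrist_force": force on the tool from outside, world axes, zero at the start; "moment": the same for the moment, N m; "gripper_width": finger opening in mm.
Only numpy, scipy, OpenCV 4.12 (cv2) and the standard library are available. Lean on these libraries where they do the work, as an engineer would, in place of code of your own. Each camera call takes 0.05 s, during which the arm holds its last target. There are 200 camera calls.

### The job

Shut the tea corner for the night: first stand every tea tin that is out upright in the lane of the wooden tray, each with its label squarely facing the reader bar, so that it is logged. Then lever up the switch bank's cover with the butter knife's blade under its lip, open it, lay the knife down flat on the laminate, switch off all five toggles in a single finger sweep along the row, not lifting the hand away until all are off, and shut the cover again. Leave tumblers, sugar bowl and flask where they are; at the end the tins must still stand facing the reader.

Things in the scene. Friction and masses are not known exactly. Their poses are not given: they have to be found in the camera images.
- tray: fixed wooden tray 386 mm long (y) with a lane for tins: floor 8 mm above the laminate, 84 mm wide (x), 374 mm long, rim 16 mm above the laminate. Origin on the laminate under the lane's middle. Five tins fit in one row about 10 mm apart. The reader bar stands along the lane's far side, +x
- reader (a point): centre of the reader, 75 mm to the tray's +x from the lane's middle line, 33 mm above the laminate: a fixed black bar on the tray, 320 mm long (y), 34 mm thick, top 58 mm above the laminate (button 2 mm more); its window runs along the bar and looks over the lane towards the tray's -x
- bank: fixed white switch bank, base 270 mm long (y), 90 mm wide (x), 28 mm high; origin on the laminate under its middle. Five black toggles in a row along its middle line under a clear cover, pivots at y = -84, -42, 0, 42, 84 mm, 28 mm above the laminate; each a 28 mm stalk, 4 mm radius, with a 26 mm crossbar at its end. They stay where pushed (about 1 N at the tip)
- row_start (a point): on top of the bank at the -y end of the row (x = 0, y = -130 mm, 28 mm above the laminate). On: toggles lean 20 degrees to this end, tops 58 mm above the laminate. Off: leaning far to +y, tops about 43 mm. Shut fingertips drawn from here along the row to +y, tips 44 to 48 mm above the laminate, push each toggle over and pass above it
- cover (a joint): clear cover, 250 mm long (y), 70 mm wide, flat top 69 mm above the laminate when shut, open below. 0 = shut, grows as the lip rises; stop at 1.9 rad (leans back clear of the toggles, top 110 mm up). Hinge line along the bank's y at x = 34 mm, 36 mm above the laminate. Stiff hinge: stays at any angle, about 1 N at the lip moves it
- cover_lip (a point): middle of the cover's outer lip edge, at its underside: shut, at x = -43 mm in the bank's frame, 36 mm up. The lip is a 3 mm grey strip all along the cover's -x side, standing out 11 mm from the cover's wall over the base, with an open slit 8 mm high under it (28 to 36 mm above the laminate), too low for fingers: a thin blade goes in level, towards the bank's +x
- knife: butter knife lying flat: dark wooden handle 100 x 16 x 16 mm, then a straight steel blade 90 mm long, 16 mm wide, 3 mm thick, at mid-height of the handle (centre 8 mm above its underside); 80 g. Origin under the handle's middle; +x along the blade
- knife_tip (a point): end of the blade, 140 mm ahead of the knife's origin along its +x, at half the blade's thickness
- switch1 (a joint): toggle 1 of the bank, at y = -84 mm in the bank's frame: 0 to 0.12 rad = on, grows as it is pushed towards the bank's +y, stop at 1.5 rad; off when past 0.9 rad
- switch2 (a joint): toggle 2 of the bank, at y = -42 mm in the bank's frame: 0 to 0.12 rad = on, grows as it is pushed towards the bank's +y, stop at 1.5 rad; off when past 0.9 rad
- switch3 (a joint): toggle 3 of the bank, at y = 0 mm in the bank's frame: 0 to 0.12 rad = on, grows as it is pushed towards the bank's +y, stop at 1.5 rad; off when past 0.9 rad
- switch4 (a joint): toggle 4 of the bank, at y = 42 mm in the bank's frame: 0 to 0.12 rad = on, grows as it is pushed towards the bank's +y, stop at 1.5 rad; off when past 0.9 rad
- switch5 (a joint): toggle 5 of the bank, at y = 84 mm in the bank's frame: 0 to 0.12 rad = on, grows as it is pushed towards the bank's +y, stop at 1.5 rad; off when past 0.9 rad
- tin1: tea tin, may be absent: upright metal cylinder 56 mm across, top of lid rim (57 mm across) 75 mm high, fixed wooden knob 24 mm across from there to 105 mm; 0.15 to 0.31 kg. Origin: centre of underside; +x points out through its label, in a raised frame 32 mm wide, 6 mm proud, 8 to 64 mm up. Lift by the knob from above, fingers opened only about 45 mm to miss neighbours
- tin2: tea tin, may be absent: upright metal cylinder 56 mm across, top of lid rim (57 mm across) 75 mm high, fixed wooden knob 24 mm across from there to 105 mm; 0.15 to 0.31 kg. Origin: centre of underside; +x points out through its label, in a raised frame 32 mm wide, 6 mm proud, 8 to 64 mm up. Lift by the knob from above, fingers opened only about 45 mm to miss neighbours
- tin3: tea tin, may be absent: upright metal cylinder 56 mm across, top of lid rim (57 mm across) 75 mm high, fixed wooden knob 24 mm across from there to 105 mm; 0.15 to 0.31 kg. Origin: centre of underside; +x points out through its label, in a raised frame 32 mm wide, 6 mm proud, 8 to 64 mm up. Lift by the knob from above, fingers opened only about 45 mm to miss neighbours
- tin4: tea tin, may be absent: upright metal cylinder 56 mm across, top of lid rim (57 mm across) 75 mm high, fixed wooden knob 24 mm across from there to 105 mm; 0.15 to 0.31 kg. Origin: centre of underside; +x points out through its label, in a raised frame 32 mm wide, 6 mm proud, 8 to 64 mm up. Lift by the knob from above, fingers opened only about 45 mm to miss neighbours
- tin5: tea tin, may be absent: upright metal cylinder 56 mm across, top of lid rim (57 mm across) 75 mm high, fixed wooden knob 24 mm across from there to 105 mm; 0.15 to 0.31 kg. Origin: centre of underside; +x points out through its label, in a raised frame 32 mm wide, 6 mm proud, 8 to 64 mm up. Lift by the knob from above, fingers opened only about 45 mm to miss neighbours
- tumbler1: glass tumbler, 66 mm across, 100 mm high, to be left alone; origin at the centre of its underside
- tumbler2: glass tumbler, 66 mm across, 100 mm high, to be left alone; origin at the centre of its underside
- tumbler3: glass tumbler, 66 mm across, 100 mm high, to be left alone; origin at the centre of its underside
- sugar_bowl: white ceramic sugar bowl with lid, 80 mm across, 80 mm high, to be left alone; origin at the centre of its underside
- flask: gold-coloured flask with steel screw cap, 82 mm across, 255 mm high, to be left alone; origin at the centre of its underside
Things that resemble listed ones, but are neither listed nor needed, are in the scene too. What is shaped like the tin5 but green is not meant.

How it is judged:
By the outcome, as a careful person would: the job done as asked, in the order asked, and still so for the second after the job is handed in, with the robot touching nothing.
Of tin1, tin2, tin3, tin4, tin5 only 3 to 5 are there at a start; the rules pass over those that are not, and their reading is None.
At some moment in a run one of tin1, tin2, tin3, tin4, tin5 may be knocked a few centimetres aside while the robot is not near it.
It also fails if it takes over 210 s, if anything falls off the work surface, if the arm or the gripper's body presses on something with over 40 N, if the wrist force passes 120 N, or if a joint passes its speed limit or range.

## Working session

There is one attempt and no reset: what is moved stays moved. The work goes in short steps, Python scripts to look and compute and a shell command to move; the robot and the scene stay as the last step left them, time stands still between calls to the robot, and variables do not carry over. Pictures are saved under pics/ and viewed, about 12 in all and at most 16, crops included, and the job is handed in when it is done.

```bash
ls; mkdir -p pics
python3 - <<'E'
from station import manip,cams
import cv2,numpy as np
print(manip.get_obs())
for n in("scene","top"):
    p,d=cams.capture(n); cv2.imwrite(f"pics/{n}0.png",p[:,:,::-1]); np.savez(f"{n}0.npz",p=p,d=d,**cams.camera_model(n))
    m=cams.camera_model(n); print(n,m)
E
```

```text
pics
{'clock': 0.0, 'joint_positions': array([-1.47453567e+00,  2.07447019e-01,  1.54294257e+00, -1.11438682e-05,
        1.39351103e+00, -1.50493588e-01]), 'joint_velocities': array([-0.00112741, -0.00133254,  0.0008914 ,  0.00050383,  0.00029438,
       -0.00014679]), 'effort': array([ 5.90577820e-04, -3.70877445e+01, -2.81416208e+01,  6.99460669e-02,
        3.62013874e-02, -1.89624789e-04]), 'ee_pos': array([ 140.35805933, -556.76697744,  204.28089438]), 'ee_rot': array([-0.55714182,  0.43523028, -0.43410238,  0.55832134]), 'wrist_force': array([ 0.71356186,  0.60194098, -0.77259499]), 'moment': array([-0.0215106 ,  0.01416465, -0.05240369]), 'gripper_width': 93.87934539734226}
scene {'K': array([[450.76875682,   0.        , 278.68907213],
       [  0.        , 450.76875682, 207.88546165],
       [  0.        ,   0.        ,   1.        ]]), 'R': array([[-0.27209111,  0.96204849,  0.02071561],
       [ 0.70516688,  0.21399435, -0.67597788],
       [-0.65475652, -0.16931961, -0.73663068]]), 't': array([  96.88958908, -365.02833145, 1474.43998577])}
top {'K': array([[476.64591338,   0.        , 280.54023325],
       [  0.        , 476.64591338, 205.60821262],
       [  0.        ,   0.        ,   1.        ]]), 'R': array([[ 0.02280218, -0.99946331,  0.02351913],
       [-0.99879293, -0.02379802, -0.04296892],
       [ 0.04350557, -0.02251096, -0.99879954]]), 't': array([  22.03459278,  531.73191853, 1336.77674233])}
```

View pics/scene0.png

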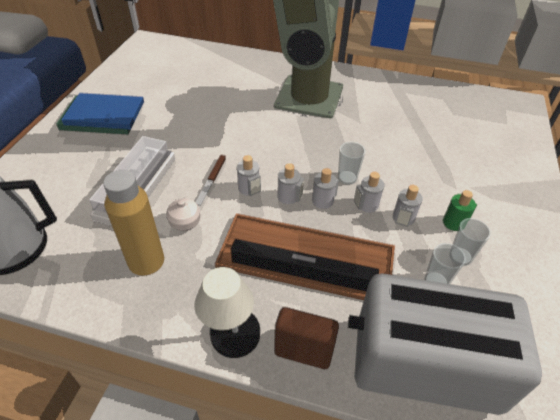

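View pics/top0.png

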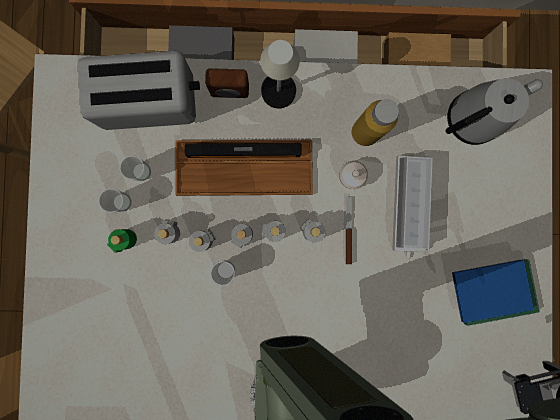

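```bash
cat > h.py <<'E'
import numpy as np, cv2
from scipy.spatial.transform import Rotation as Rot
from station import manip,cams
def cloud(p,d,m):
    v,u=np.indices(d.shape); K=m["K"]
    c=np.stack([(u-K[0,2])/K[0,0]*d,(v-K[1,2])/K[1,1]*d,d],-1)
    X=(c-m["t"])@m["R"]; X[d<=0]=np.nan
    return X
def load(n):
    z=np.load(n+".npz"); return z["p"],z["d"],cloud(z["p"],z["d"],z)
def proj(m,X):
    c=m["R"]@np.asarray(X,float)+m["t"]; q=m["K"]@c; return q[:2]/q[2]
def snap(n,name):
    m=cams.camera_model(n); p,d=cams.capture(n); np.savez(name+".npz",p=p,d=d,**m)
    return p,d,cloud(p,d,m),m
def tcp():
    o=manip.get_obs(); return np.array(o["ee_pos"]),Rot.from_quat(o["ee_rot"]),o
E
python3 - <<'E'
from h import *
p,d,X=load("top0")
up=lambda a,s:cv2.resize(a,None,fx=s,fy=s,interpolation=cv2.INTER_CUBIC)
c=np.zeros((600,800,3),np.uint8)
a=up(p[215:260,100:360],3);c[:a.shape[0],:a.shape[1]]=a
b=up(p[145:260,340:450],4);c[138:138+460,:440]=b
s,ds,Xs=load("scene0")
e=up(s[130:228,85:175],4);c[138:138+392,440:800]=e
cv2.imwrite("pics/crop1.png",c[:,:,::-1])
Z=X[...,2]
print("table",np.nanmedian(Z[300:330,150:230]),np.nanmedian(Z[100:130,330:345]))
for u,v in[(165,232),(202,241),(242,233),(276,230),(315,231),(120,240)]:
    w=X[v-22:v+22,u-22:u+22].reshape(-1,3)
    k=w[(w[:,2]>92)&(w[:,2]<112)]; r=w[(w[:,2]>60)&(w[:,2]<80)]
    print(u,v,"knob",len(k),np.round(np.median(k,0),1),"lid",len(r),np.round((r.min(0)+r.max(0))/2,1))
def box(name,u0,u1,v0,v1,z0,z1):
    w=X[v0:v1,u0:u1].reshape(-1,3); w=w[(w[:,2]>z0)&(w[:,2]<z1)]
    r=cv2.minAreaRect(w[:,:2].astype(np.float32)); print(name,len(w),r,np.round(np.median(w[:,2]),1))
box("reader",180,320,135,162,45,75)
box("tray",170,320,130,200,5,30)
box("bank",385,440,145,262,15,40)
box("bankall",385,440,145,262,15,90)
box("handle",340,360,225,268,8,25)
box("knife",340,360,192,268,5,25)
box("flask",345,400,95,148,200,280)
box("bowl",335,372,155,190,20,100)
box("tumb3",205,240,255,290,20,120)
E
```

```text
table -0.2500598460947014 0.5913005171457583
165 232 knob 69 [447.9 343.6 104.5] lid 308 [451.5 344.3  69.9]
202 241 knob 81 [426.9 250.2 104. ] lid 312 [429.8 247.3  70. ]
242 233 knob 65 [450.  138.5 104.4] lid 310 [446.  124.3  70.3]
276 230 knob 62 [460.   49.7 105.8] lid 302 [459.7  53.2  70.3]
315 231 knob 63 [459.9 -55.6 105.2] lid 303 [463.3 -52.3  70. ]
120 240 knob 74 [429.6 464.1 104. ] lid 309 [424.6 468.2  69.9]
reader 1549 ((681.4747924804688, 141.80722045898438), (35.852210998535156, 319.1188049316406), 1.4882150888442993) 57.9
tray 5523 ((646.535400390625, 138.9906005859375), (197.9853057861328, 424.4644775390625), 1.403387427330017) 9.6
bank 632 ((539.7425537109375, -331.1355895996094), (89.0378646850586, 285.3000793457031), 89.10911560058594) 29.1
bankall 3390 ((539.7425537109375, -331.1355895996094), (89.0378646850586, 285.3000793457031), 89.10911560058594) 68.2
handle 230 ((423.3939208984375, -160.33238220214844), (114.80211639404297, 25.268985748291016), 7.300696849822998) 16.1
knife 444 ((471.38958740234375, -163.3430633544922), (207.1563262939453, 54.20757293701172), 0.9037566781044006) 12.8
flask 893 ((744.873779296875, -199.95553588867188), (80.5082778930664, 68.8505859375), 52.7794075012207) 251.9
bowl 638 ((620.8953857421875, -164.63072204589844), (75.74908447265625, 78.01270294189453), 1.0640689134597778) 57.7
tumb3 297 ((347.07574462890625, 185.72726440429688), (63.26223373413086, 63.2798957824707), 2.084550142288208) 86.3
```

View pics/crop1.png

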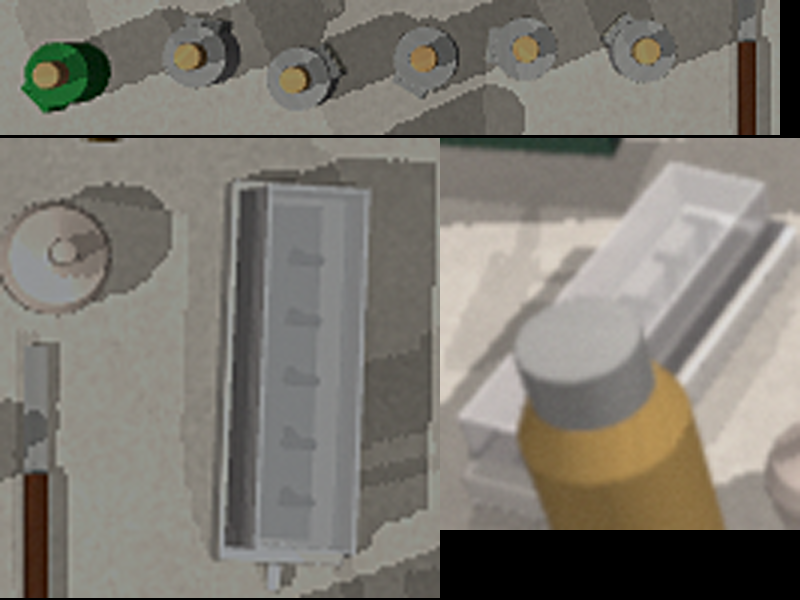

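```bash
cat >> h.py <<'E'
def Rdown(yaw): # tool x at yaw, tool y down
    return Rot.from_euler('z',yaw,degrees=True)*Rot.from_matrix(np.array([[1,0,0],[0,0,1],[0,-1,0]]))
def go(pos,yaw,R0=None,p0=None,R1=None):
    p,R,o=tcp()
    if R0 is not None:R=R0
    if p0 is not None:p=np.array(p0)
    R1=R1 or Rdown(yaw)
    w=(R.inv()*R1).as_rotvec(); t=R.inv().apply(np.array(pos)-p)
    print("row",np.round(w,3).tolist(),np.round(t,1).tolist(),"need rows",round(max(np.degrees(np.linalg.norm(w))/10.7,np.linalg.norm(t)/62.5),1))
E
python3 - <<'E'
from h import *
p,R,o=tcp(); print(R.as_matrix().round(3)); 
m=cams.camera_model("wrist"); C=-m["R"].T@m["t"]; print("cam in tool",R.inv().apply(C-p), (R.inv().as_matrix()@m["R"].T).round(3),m["K"])
for y in(0,90,180,-90): print(y); go([360,150,330],y)
E
```

```text
[[ 0.244 -0.     0.97 ]
 [-0.97   0.002  0.244]
 [-0.002 -1.     0.   ]]
cam in tool [  -0.89690257 -179.82598975   78.73346761] [[ 1.     0.     0.   ]
 [-0.    -0.27   0.963]
 [ 0.    -0.963 -0.27 ]] [[300.43823254   0.         282.52633652]
 [  0.         300.43823254 216.27092268]
 [  0.           0.           1.        ]]
0
row [-0.002, -1.324, -0.002] [-632.0, -124.2, 385.7] need rows 12.0
90
row [-0.003, -2.895, 0.0] [-632.0, -124.2, 385.7] need rows 15.5
180
row [0.002, 1.818, -0.002] [-632.0, -124.2, 385.7] need rows 12.0
-90
row [-0.0, 0.247, -0.002] [-632.0, -124.2, 385.7] need rows 12.0
```

Run:
```python
from h import *
go([340,-200,280],-90); go([480,145,270],-90)
```

```text
row [-0.0, 0.247, -0.002] [-297.4, -74.9, 280.8] need rows 6.7
row [-0.0, 0.247, -0.002] [-597.8, -64.2, 500.8] need rows 12.5
```

```bash
python3 -m crank '[[0,0.08,0,-60,-20,50,-1],[0,0.16,0,-115,-40,100,-1],[0,0.247,0,-170,-60,150,-1],[0,0.247,0,-220,-75,200,-1],[0,0.247,0,-265,-75,250,-1],[0,0.247,0,-297,-75,281,-1],[0,0.247,0,-297,-75,281,-1]]' && python3 -m crank '[[0,0,0,-55,0,22,-1],[0,0,0,-110,0,44,-1],[0,0,0,-165,0,66,-1],[0,0,0,-220,0,88,-1],[0,0,0,-275,5,110,-1],[0,0,0,-330,10,132,-1],[0,0,0,-345,10,140,-1],[0,0,0,-345,10,140,-1]]'
python3 - <<'E'
from h import *
print(tcp()[0])
p,d,X,m=snap("wrist","w0")
cv2.imwrite("pics/w0.png",cv2.resize(p[:,:,::-1],None,fx=1.42,fy=1.42,interpolation=cv2.INTER_CUBIC))
for c in [(447.9,343.6),(426.9,250.2),(446,127),(460,49.7),(459.9,-55.6)]: print(proj(m,[*c,105])*1.42)
E
```

```text
clock: 0.98
ee_pos: [341.0, -198.5, 280.5]
ee_rot: [-0.5, 0.5, -0.5, 0.5]
wrist_force: [0.6, -0.1, 0.5]
gripper_width: 93.8
clock: 1.98
ee_pos: [480.2, 144.3, 269.8]
ee_rot: [0.501, -0.5, 0.499, -0.5]
wrist_force: [0.5, -0.7, 0.1]
gripper_width: 93.9
[480.23221778 144.29189343 269.84455648]
[166.68723927 322.46359218]
[278.86235492 345.84117066]
[422.27431482 324.93419109]
[514.46524207 309.21922445]
[639.57980235 309.50667163]
```

View pics/w0.png

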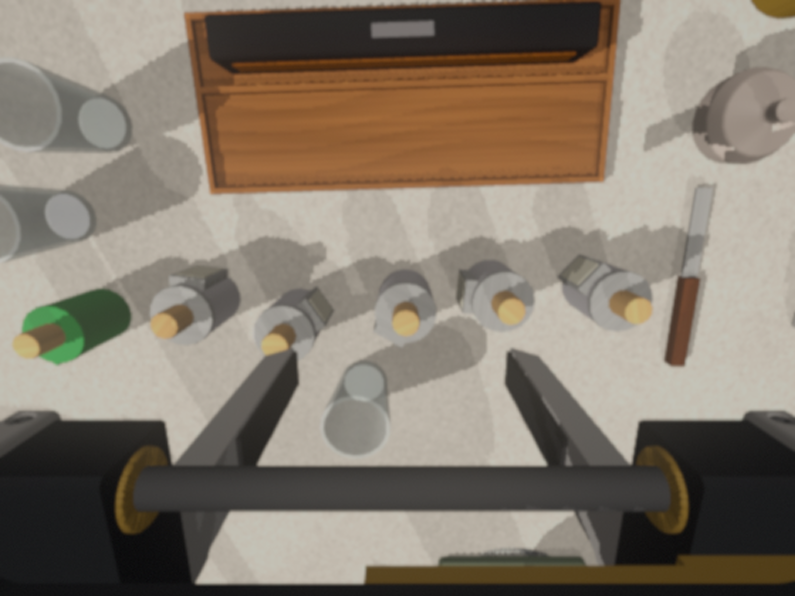

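```bash
cat > fit.py <<'E'
from h import *
from scipy.optimize import least_squares
def fit(XS,c,zo=0,verbose=True):
    W=np.concatenate([x.reshape(-1,3) for x in XS]); W=W[np.isfinite(W).all(1)]
    W=W-[c[0],c[1],zo]
    k=W[(np.hypot(W[:,0],W[:,1])<25)&(W[:,2]>101)&(W[:,2]<110)]
    b=W[(W[:,2]>8)&(W[:,2]<62)&(np.hypot(W[:,0],W[:,1])<42)][:,:2]
    t=W[(W[:,2]>61)&(W[:,2]<67)&(np.hypot(W[:,0],W[:,1])<42)][:,:2]
    t=t[np.hypot(*t.T)>29.5]
    def f(q):
        x,y=q[:2]; a=q[2]; P=(b-[x,y]); ca,sa=np.cos(a),np.sin(a)
        u=P@[ca,sa]; v=P@[-sa,ca]
        circ=np.hypot(u,v)-28
        dx=np.abs(u-17)-17; dv=np.abs(v)-16
        box=np.hypot(np.maximum(dx,0),np.maximum(dv,0))+np.minimum(np.maximum(dx,dv),0)
        s=np.minimum(circ,box)
        T=t-[x,y]; uu=T@[ca,sa]; vv=T@[-sa,ca]
        st=np.hypot(np.maximum(np.abs(vv)-16,0),np.maximum(np.maximum(uu-34,-uu),0))
        return np.concatenate([s,st,0.3*q[:2]])
    best=min((least_squares(f,[0,0,a],loss="soft_l1",x_scale=[1,1,.1]) for a in np.radians(np.arange(0,360,30))),key=lambda r:r.cost)
    kk=np.median(k,0)[:2]+c if len(k) else None
    print("n",len(b),len(t),"centre",np.round(best.x[:2]+c,1),"yaw",round(np.degrees(best.x[2])%360,1),"cost/n",round(best.cost/len(best.fun),2),"knob",kk if kk is None else np.round(kk,1))
    return best
E
python3 - <<'E'
from fit import *
XS=[load(n)[2] for n in("w0","top0","scene0")]
for nm,c in zip("ABCDE",[(449,343.6),(428,248.2),(446,135),(460,50.7),(461,-54)]):
    for S,s in ((XS,"all"),(XS[:1],"w"),(XS[1:],"top+sc")):
        print(nm,s,end=" "); fit(S,np.array(c))
E
```

```text
A all n 1230 87 centre [445.3 347.2] yaw 352.0 cost/n 0.31 knob [445.8 345.5]
A w n 774 49 centre [445.3 347.3] yaw 352.0 cost/n 0.11 knob [445.7 345.4]
A top+sc n 456 38 centre [445.5 346.5] yaw 351.2 cost/n 0.59 knob [447.8 346.2]
B all n 893 47 centre [426.4 253.9] yaw 304.2 cost/n 0.53 knob [429.2 254. ]
B w n 439 21 centre [426.2 253.7] yaw 303.7 cost/n 0.14 knob [429.2 254.4]
B top+sc n 454 26 centre [426.7 254. ] yaw 304.4 cost/n 0.87 knob [429.1 253.3]
C all n 641 133 centre [447.2 141.4] yaw 144.1 cost/n 1.1 knob [448.7 140.8]
C w n 258 85 centre [447.2 141.3] yaw 142.8 cost/n 0.81 knob [448.6 141.9]
C top+sc n 383 48 centre [447.2 141.5] yaw 119.0 cost/n 1.2 knob [449.9 140.7]
D all n 783 186 centre [457.4  52.9] yaw 84.3 cost/n 0.25 knob [459.3  52.7]
D w n 390 140 centre [457.3  53. ] yaw 84.4 cost/n 0.04 knob [458.9  53. ]
D top+sc n 393 46 centre [457.5  52.8] yaw 84.0 cost/n 0.49 knob [459.9  51.9]
E all n 1012 142 centre [458.9 -54.2] yaw 49.7 cost/n 0.31 knob [460.  -53.1]
E w n 629 105 centre [459.3 -54.4] yaw 50.0 cost/n 0.11 knob [459.6 -52.8]
E top+sc n 383 37 centre [458.3 -53.6] yaw 48.6 cost/n 0.59 knob [461.7 -53.9]
```

```bash
python3 -m crank '[[0,-0.17,0,55,20,-21,0.04],[0,-0.34,0,110,40,-21,0.04],[0,-0.51,0,165,60,-21,0.04],[0,-0.68,0,198,70,-21,0.04],[0,-0.846,0,198,110,-21,0.04],[0,-0.846,0,198,150,-21,0.04],[0,-0.846,0,198,190,-21,0.04],[0,-0.846,0,198,190,-21,0.04]]' ; python3 -m crank '[[0,0,0,0,0,0,1],[0,0,0,0,0,0,1],[0,0,0,0,0,0,1],[0,0,0,0,-50,0,1],[0,0,0,0,-60,0,1]]'
python3 - <<'E'
from h import *
p,d,X=load("w0")
def box(name,z0,z1,xr,yr):
    w=X.reshape(-1,3); w=w[(w[:,2]>z0)&(w[:,2]<z1)&(w[:,0]>xr[0])&(w[:,0]<xr[1])&(w[:,1]>yr[0])&(w[:,1]<yr[1])]
    print(name,len(w),cv2.minAreaRect(w[:,:2].astype(np.float32)))
box("reader top",54,61,(640,720),(-40,320))
box("rim",13.5,19,(540,590),(-80,360))
box("handle",10,20,(350,480),(-190,-140))
box("knife",5,20,(350,580),(-190,-140))
go([609.8,7.9,150],-90)
E
```

```text
clock: 3.02
ee_pos: [455.4, -54.5, 78.0]
ee_rot: [0.661, -0.254, 0.249, -0.66]
wrist_force: [0.8, -0.2, -0.5]
gripper_width: 45.2
clock: 3.65
ee_pos: [462.2, -54.7, 143.7]
ee_rot: [-0.661, 0.248, -0.253, 0.661]
wrist_force: [0.8, -0.8, -2.6]
gripper_width: 23.2
reader top 9108 ((680.0431518554688, 144.3935089111328), (34.90328598022461, 319.2981262207031), 1.8614403009414673)
rim 1440 ((571.3931274414062, 141.16961669921875), (36.962650299072266, 386.036376953125), 0.11588555574417114)
handle 872 ((424.0095520019531, -157.7373504638672), (110.52942657470703, 18.191478729248047), 1.4758127927780151)
knife 1725 ((463.7844543457031, -157.12225341796875), (190.1775665283203, 18.746288299560547), 0.7248750925064087)
row [-0.006, 0.846, 0.005] [69.1, -5.4, 144.7] need rows 4.5
```

```bash
python3 -m crank '[[0,0.17,0,14,0,30,1],[0,0.34,0,28,0,60,1],[0,0.51,0,42,0,90,1],[0,0.68,0,56,0,120,1],[0,0.838,0,68.5,0,146,1],[0,0.838,0,68.5,0,146,1],[0,0.838,0,68.5,25,146,1],[0,0.838,0,68.5,42,146,1]]'; python3 -m crank '[[0,0,0,0,6,0,1],[0,0,0,0,10,0,1],[0,0,0,0,10,0,1]]';  python3 - <<'E'
from h import *
p,R,o=tcp(); print(p,R.as_matrix()[:,0],o["wrist_force"],o["gripper_width"])
E
```

```text
clock: 4.65
ee_pos: [605.4, 9.9, 96.2]
ee_rot: [0.503, -0.499, 0.497, -0.501]
wrist_force: [0.9, -0.2, -2.6]
gripper_width: 23.6
clock: 5.03
ee_pos: [607.2, 10.2, 91.0]
ee_rot: [0.502, -0.498, 0.498, -0.502]
wrist_force: [-4.6, 1.5, 8.7]
gripper_width: 23.4
[607.1519224   10.15299144  90.96519203] [ 8.22327775e-03 -9.99966004e-01 -6.06986950e-04] [-4.6427262   1.45764877  8.65677508] 23.43004912038167
```

```bash
python3 -m crank '[[0,0,0,0,-1,0,0.04],[0,0,0,0,-1,0,0.04],[0,0,0,0,-30,0,0.04],[0,0,0,0,-62,0,0.04]]'; python3 -m crank '[[0,-0.18,0,-10,0,-20,0.04],[0,-0.36,0,-15,0,-40,0.04],[0,-0.54,0,-20,0,-60,0.04],[0,-0.72,0,-25,0,-80,0.04],[0,-0.90,0,-30,0,-100,0.04],[0,-1.08,0,-35,0,-120,0.04],[0,-1.26,0,-43,0,-150,0.04],[0,-1.433,0,-43,0,-150,0.04]]';  python3 - <<'E'
from h import *
p,d,X,m=snap("wrist","w1"); cv2.imwrite("pics/w1.png",p[:,:,::-1])
go([457.3,53,80],-7.4)
E
```

```text
clock: 5.52
ee_pos: [607.0, 9.7, 150.4]
ee_rot: [0.502, -0.498, 0.498, -0.502]
wrist_force: [1.0, 0.3, 0.4]
gripper_width: 45.2
clock: 6.52
ee_pos: [455.4, 52.2, 150.2]
ee_rot: [-0.706, 0.044, -0.043, 0.706]
wrist_force: [0.2, -1.3, 0.2]
gripper_width: 45.0
row [0.0, 0.009, 0.0] [0.7, 70.5, 1.2] need rows 1.1
```

View pics/w1.png

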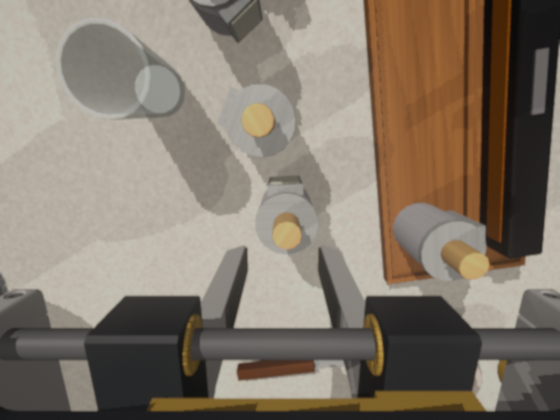

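```bash
python3 -m crank '[[0,0.009,0,1,50,1,0.04],[0,0.009,0,1,70,1,0.04],[0,0.009,0,1,70,1,1],[0,0.009,0,1,70,1,1],[0,0.009,0,1,70,1,1],[0,0.009,0,1,30,1,1],[0,0.009,0,1,10,1,1],[0,0.009,0,1,10,1,1]]';  python3 - <<'E'
from fit import *
go([607.7,74.9,140],-90.3)
XS=[load(n)[2] for n in("w1","w0","top0","scene0")]
for S,s in ((XS,"all"),(XS[:1],"w1"),(XS[:2],"w1+w0"),(XS[:1]+XS[2:],"w1+t")):
  print(s,end=" "); fit(S,np.array([447.5,141]))
print("E");fit(XS[:1],np.array([608,9.5]),8)
E
```

```text
clock: 7.58
ee_pos: [460.3, 52.4, 142.8]
ee_rot: [0.705, -0.047, 0.051, -0.705]
wrist_force: [0.4, 0.5, -2.7]
gripper_width: 23.5
row [-0.004, 1.437, 0.004] [142.8, 3.6, 42.7] need rows 7.7
all n 646 352 centre [447.1 141.5] yaw 149.1 cost/n 0.25 knob [448.4 141.3]
w1 n 0 264 centre [447.5 141. ] yaw 149.1 cost/n 0.0 knob [448.1 141.4]
w1+w0 n 259 333 centre [447.1 141.4] yaw 149.4 cost/n 0.01 knob [448.2 141.4]
w1+t n 387 283 centre [447.2 141.6] yaw 149.0 cost/n 0.36 knob [448.2 141.3]
E
n 1575 233 centre [609.   11.6] yaw 160.2 cost/n 1.23 knob [600.2  13. ]
```

```bash
python3 -m crank '[[0,0.18,0,25,0,6,1],[0,0.36,0,50,0,12,1],[0,0.54,0,75,0,18,1],[0,0.72,0,95,0,24,1],[0,0.90,0,115,0,30,1],[0,1.08,0,130,0,36,1],[0,1.26,0,143,0,43,1],[0,1.437,0,143,0,43,1]]'; python3 -m crank '[[0,0,0,0,25,0,1],[0,0,0,0,46,0,1],[0,0,0,0,49,0,1],[0,0,0,0,50,0,1]]';  python3 - <<'E'
from h import *
p,R,o=tcp(); print(p,R.as_matrix()[:,0],o["wrist_force"],o["gripper_width"])
E
```

```text
clock: 8.57
ee_pos: [605.7, 75.6, 138.5]
ee_rot: [-0.498, 0.503, -0.502, 0.497]
wrist_force: [-0.2, 0.0, -2.5]
gripper_width: 22.7
clock: 9.07
ee_pos: [605.4, 75.3, 89.8]
ee_rot: [-0.499, 0.502, -0.501, 0.498]
wrist_force: [0.0, 0.6, -1.6]
gripper_width: 23.1
[605.36605873  75.31060369  89.81533041] [-5.23848493e-03 -9.99986270e-01  1.37545445e-04] [ 0.01430573  0.59981308 -1.55113736] 23.056589209557202
```

```bash
python3 -m crank '[[0,0,0,0,1,0,1],[0,0,0,0,1,0,0.04],[0,0,0,0,1,0,0.04],[0,0,0,0,-30,0,0.04],[0,0,0,0,-70,0,0.04],[0,0,0,0,-110,0,0.04]]'; python3 -m crank '[[0,-0.18,0,-10,0,-20,0.04],[0,-0.36,0,-20,0,-40,0.04],[0,-0.54,0,-30,0,-60,0.04],[0,-0.72,0,-40,0,-80,0.04],[0,-0.90,0,-50,0,-100,0.04],[0,-1.08,0,-60,0,-120,0.04],[0,-1.26,0,-66,0,-150,0.04],[0,-1.44,0,-66,0,-165,0.04]]'; python3 -m crank '[[0,-0.18,0,0,0,0,0.04],[0,-0.36,0,0,0,0,0.04],[0,-0.54,0,0,0,0,0.04],[0,-0.72,0,0,0,0,0.04],[0,-0.90,0,0,0,0,0.04],[0,-1.08,0,0,0,0,0.04],[0,-1.26,0,0,0,0,0.04],[0,-1.44,0,0,0,0,0.04]]'; python3 -m crank '[[0,-0.18,0,0,0,0,0.04],[0,-0.26,0,0,0,0,0.04],[0,-0.26,0,0,0,0,0.04]]';  python3 - <<'E'
from fit import *
p,d,X,m=snap("wrist","w2"); cv2.imwrite("pics/w2.png",p[:,:,::-1])
print(proj(m,[447,141,105]))
fit([X],np.array([447.5,141]))
XS=[load(n)[2] for n in("w2","w1","w0","top0","scene0")]
fit(XS,np.array([447.5,141]))
E
```

```text
clock: 9.82
ee_pos: [606.0, 75.3, 202.1]
ee_rot: [0.499, -0.501, 0.502, -0.499]
wrist_force: [0.1, -0.2, 1.2]
gripper_width: 45.2
clock: 10.82
ee_pos: [440.2, 142.7, 201.1]
ee_rot: [-0.706, 0.045, -0.046, 0.706]
wrist_force: [-0.1, -0.6, 0.4]
gripper_width: 45.2
clock: 11.82
ee_pos: [441.6, 142.2, 201.2]
ee_rot: [0.561, 0.431, -0.43, -0.56]
wrist_force: [-0.4, 0.7, -0.2]
gripper_width: 44.9
clock: 12.2
ee_pos: [441.5, 142.3, 201.1]
ee_rot: [0.502, 0.498, -0.498, -0.502]
wrist_force: [0.2, 0.6, 0.1]
gripper_width: 45.2
[280.34342614 223.11554318]
n 318 177 centre [447.8 142.4] yaw 151.0 cost/n 0.04 knob [447.3 141.6]
n 964 529 centre [447.4 141.8] yaw 149.7 cost/n 0.2 knob [448.  141.4]
```

View pics/w2.png

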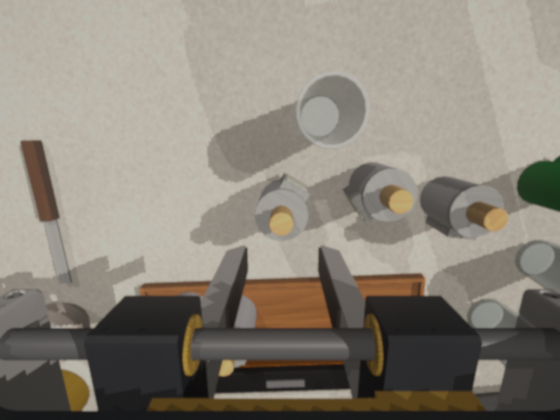

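```bash
python3 -m crank '[[0,0,0,0,60,-6,0.04],[0,0,0,0,105,-6,0.04],[0,0,0,0,121,-6,0.04],[0,0,0,0,121,-6,1],[0,0,0,0,121,-6,1],[0,0,0,0,121,-6,1],[0,0,0,0,90,-6,1],[0,0,0,0,61,-6,1]]'; python3 -m crank '[[0,0.18,0,0,0,-20,1],[0,0.36,0,0,0,-40,1],[0,0.54,0,0,0,-60,1],[0,0.72,0,0,0,-80,1],[0,0.90,0,0,0,-100,1],[0,1.08,0,0,0,-120,1],[0,1.26,0,0,0,-140,1],[0,1.44,0,-1,0,-158,1]]';python3 -m crank '[[0,0.18,0,0,0,0,1],[0,0.36,0,0,0,0,1],[0,0.54,0,0,0,0,1],[0,0.72,0,0,0,0,1],[0,0.90,0,0,0,0,1],[0,1.08,0,0,0,0,1],[0,1.157,0,0,0,0,1],[0,1.157,0,0,0,0,1]]'
python3 - <<'E'
from h import *
p,R,o=tcp(); print(np.degrees(np.arctan2(*R.as_matrix()[[1,0],0])))
go([605.7,140.9,91],-59)
E
```

```text
clock: 13.25
ee_pos: [447.3, 142.2, 140.8]
ee_rot: [0.502, 0.498, -0.498, -0.502]
wrist_force: [0.0, 0.4, -1.0]
gripper_width: 23.5
clock: 14.25
ee_pos: [606.2, 140.2, 140.2]
ee_rot: [-0.706, -0.042, 0.041, 0.706]
wrist_force: [0.3, 1.4, -1.2]
gripper_width: 23.5
clock: 15.25
ee_pos: [605.4, 140.2, 140.1]
ee_rot: [-0.615, 0.349, -0.349, 0.615]
wrist_force: [0.6, -0.1, -2.0]
gripper_width: 23.4
-59.13388695529248
row [-0.001, -0.002, 0.0] [-0.4, 49.1, 0.6] need rows 0.8
```

```bash
python3 -m crank '[[0,0,0,0,25,0,1],[0,0,0,0,45,0,1],[0,0,0,0,50,0,1],[0,0,0,0,50.5,0,1],[0,0,0,0,50.5,0,0.04],[0,0,0,0,50.5,0,0.04],[0,0,0,0,10,0,0.04],[0,0,0,0,-10,0,0.04]]'; python3 -m crank '[[0,0.1,0,-38,0,-19,0.04],[0,0.2,0,-76,0,-38,0.04],[0,0.3,0,-114,0,-57,0.04],[0,0.4,0,-152,0,-76,0.04],[0,0.5,0,-189,0,-95,0.04],[0,0.539,0,-189.4,0,-95.5,0.04],[0,0.539,0,-189.4,0,-95.5,0.04]]'
python3 - <<'E'
from fit import *
p,d,X,m=snap("wrist","w3"); cv2.imwrite("pics/w3.png",p[:,:,::-1])
fit([X],np.array([426.3,253.8]));go([426.3,253.8,81],-90)
E
```

```text
clock: 16.25
ee_pos: [606.8, 140.1, 152.0]
ee_rot: [-0.614, 0.348, -0.35, 0.616]
wrist_force: [0.1, 0.0, -0.6]
gripper_width: 45.0
clock: 17.12
ee_pos: [426.1, 254.2, 149.9]
ee_rot: [-0.5, 0.5, -0.5, 0.5]
wrist_force: [0.1, 0.3, -0.5]
gripper_width: 44.9
n 467 227 centre [426.4 254. ] yaw 303.9 cost/n 0.03 knob [427.9 254.7]
row [-0.001, -0.0, -0.0] [0.2, 68.8, -0.2] need rows 1.1
```

View pics/w3.png

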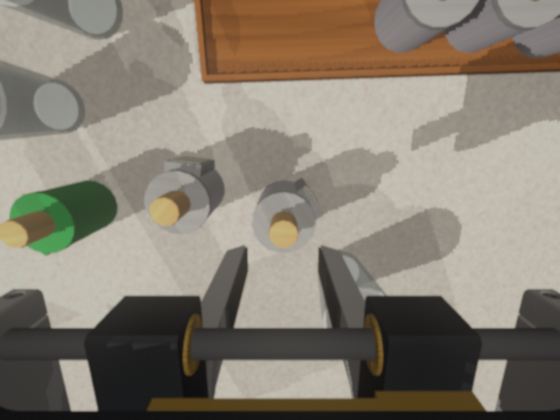

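```bash
python3 -m crank '[[0,0,0,0,40,0,0.04],[0,0,0,0,69,0,0.04],[0,0,0,0,69,0,1],[0,0,0,0,69,0,1],[0,0,0,0,69,0,1],[0,0,0,0,40,0,1],[0,0,0,0,9,0,1],[0,0,0,0,9,0,1]]'; python3 -m crank '[[0,-0.17,0,8,0,30,1],[0,-0.34,0,16,0,60,1],[0,-0.51,0,24,0,90,1],[0,-0.68,0,32,0,120,1],[0,-0.85,0,40,0,150,1],[0,-1.009,0,47,0,177,1],[0,-1.009,0,47,0,177.5,1],[0,-1.009,0,47,0,177.5,1]]'
python3 - <<'E'
from fit import *
p,R,o=tcp();print(o["gripper_width"],np.degrees(np.arctan2(*R.as_matrix()[[1,0],0])))
go([603.8,206.9,91],-32.2)
E
```

```text
clock: 18.18
ee_pos: [428.9, 254.9, 143.7]
ee_rot: [-0.497, 0.499, -0.501, 0.502]
wrist_force: [-0.6, -0.7, -3.2]
gripper_width: 23.7
clock: 19.18
ee_pos: [601.9, 206.7, 138.8]
ee_rot: [0.68, -0.198, 0.196, -0.679]
wrist_force: [0.8, 0.4, -3.0]
gripper_width: 23.5
23.500731257739098 -32.3555515439263
row [0.002, -0.003, -0.003] [1.6, 47.8, 1.3] need rows 0.8
```

```bash
python3 -m crank '[[0,0,0,1.6,25,1.3,1],[0,0,0,1.6,44,1.3,1],[0,0,0,1.6,48,1.3,1],[0,0,0,1.6,49,1.3,1],[0,0,0,1.6,49,1.3,0.04],[0,0,0,1.6,49,1.3,0.04],[0,0,0,1.6,10,1.3,0.04],[0,0,0,1.6,-10,1.3,0.04]]'; python3 -m crank '[[0,0,0,-55,0,9,0.04],[0,0,0,-110,0,18,0.04],[0,0,0,-165,0,27,0.04],[0,0,0,-208.3,0,33.9,0.04],[0,0,0,-208.3,0,33.9,0.04],[0,0,0,-208.3,0,33.9,0.04]]'
python3 - <<'E'
from fit import *
p,R,o=tcp();y=np.degrees(np.arctan2(*R.as_matrix()[[1,0],0]));print(y)
p,d,X,m=snap("wrist","w4"); cv2.imwrite("pics/w4.png",p[:,:,::-1])
fit([X],np.array([445.3,347.2]));go([445.3,347.2,81],y)
for c in [(603.8,207),(605.7,140.9),(606,75.2)]:
  fit([X],np.array(c),8)
E
```

```text
clock: 20.18
ee_pos: [607.5, 207.2, 153.7]
ee_rot: [-0.678, 0.195, -0.198, 0.68]
wrist_force: [-0.5, 0.1, 0.8]
gripper_width: 45.0
clock: 20.92
ee_pos: [448.4, 346.7, 151.1]
ee_rot: [-0.679, 0.196, -0.197, 0.68]
wrist_force: [-0.0, -0.4, 0.8]
gripper_width: 45.2
-32.240785172623255
n 494 224 centre [445.2 346.5] yaw 353.3 cost/n 0.02 knob [445.9 347.9]
row [-0.001, -0.001, 0.001] [-3.5, 70.0, -1.2] need rows 1.1
n 2313 198 centre [605.5 206.3] yaw 1.7 cost/n 0.77 knob [605. 210.]
n 939 66 centre [606.4 141.7] yaw 45.0 cost/n 0.15 knob None
n 109 0 centre [605.9  76.2] yaw 89.8 cost/n 0.15 knob None
```

```bash
python3 -m crank '[[0,0,0,-3,40,-1.2,0.04],[0,0,0,-3,70,-1.2,0.04],[0,0,0,-3,70,-1.2,1],[0,0,0,-3,70,-1.2,1],[0,0,0,-3,70,-1.2,1],[0,0,0,-3,40,-1.2,1],[0,0,0,-3,10,-1.2,1],[0,0,0,-3,10,-1.2,1]]'; python3 -m crank '[[0,-0.1,0,45,0,5,1],[0,-0.16,0,90,0,11,1],[0,-0.16,0,135,0,16,1],[0,-0.16,0,172,0,21,1],[0,-0.16,0,172,0,21,1],[0,-0.16,0,172,0,21,1]]'
python3 - <<'E'
from fit import *
p,R,o=tcp();y=np.degrees(np.arctan2(*R.as_matrix()[[1,0],0]));print(o["gripper_width"],y)
go([602.2,272.8,91],y)
E
```

```text
clock: 21.98
ee_pos: [447.1, 348.8, 144.2]
ee_rot: [-0.677, 0.194, -0.198, 0.681]
wrist_force: [0.8, -0.9, -2.3]
gripper_width: 23.0
clock: 22.72
ee_pos: [599.7, 273.2, 138.8]
ee_rot: [0.693, -0.143, 0.14, -0.692]
wrist_force: [0.4, -0.0, -1.9]
gripper_width: 23.6
23.618167683501046 -23.096913715908165
row [0.002, 0.0, -0.003] [2.6, 47.8, 0.7] need rows 0.8
```

```bash
python3 -m crank '[[0,0,0,2.6,25,0.7,1],[0,0,0,2.6,44,0.7,1],[0,0,0,2.6,48,0.7,1],[0,0,0,2.6,49,0.7,1],[0,0,0,2.6,49,0.7,0.04],[0,0,0,2.6,49,0.7,0.04],[0,0,0,2.6,10,0.7,0.04],[0,0,0,2.6,-10,0.7,0.04]]'; python3 -m crank '[[0,0.17,0,20,-60,-15,0.04],[0,0.34,0,35,-110,-30,0.04],[0,0.51,0,50,-110,-60,0.04],[0,0.68,0,60,-110,-90,0.04],[0,0.85,0,70,-110,-116,0.04],[0,1.02,0,70,-110,-116,0.04],[0,1.168,0,70,-110,-116,0.04],[0,1.168,0,70,-110,-116,0.04]]'
python3 - <<'E'
from fit import *
print(tcp()[0])
p,d,X,m=snap("wrist","w5"); cv2.imwrite("pics/w5.png",p[:,:,::-1])
for c in [(602.5,272.5),(604.5,207),(606,140.9),(606,75.2),(608,10)]:
  fit([X],np.array(c),8)
w=X.reshape(-1,3);w=w[(w[:,2]>54)&(w[:,2]<58.9)&(w[:,0]>655)&(w[:,0]<720)&(w[:,1]>-60)&(w[:,1]<330)]
print(cv2.minAreaRect(w[:,:2].astype(np.float32)))
E
```

```text
clock: 23.72
ee_pos: [605.5, 273.4, 153.7]
ee_rot: [-0.692, 0.14, -0.143, 0.694]
wrist_force: [0.1, 0.1, 0.8]
gripper_width: 45.0
clock: 24.72
ee_pos: [622.9, 138.6, 261.1]
ee_rot: [-0.5, 0.499, -0.5, 0.501]
wrist_force: [-0.5, 0.3, 0.3]
gripper_width: 45.3
[622.89326336 138.55873836 261.08270058]
n 551 140 centre [602.8 272.9] yaw 1.1 cost/n 0.1 knob [602.9 271.4]
n 502 179 centre [612.8 218.8] yaw 297.0 cost/n 2.11 knob [606.3 206.1]
n 345 142 centre [606.4 141.9] yaw 0.6 cost/n 3.52 knob [606.7 142.2]
n 485 158 centre [614.3  64.8] yaw 67.4 cost/n 2.35 knob [606.6  77.3]
n 519 26 centre [601.8  11.2] yaw 2.6 cost/n 0.33 knob [602.1  12.6]
((680.5169677734375, 144.7149200439453), (34.02853775024414, 317.900390625), 1.822147250175476)
```

View pics/w5.png

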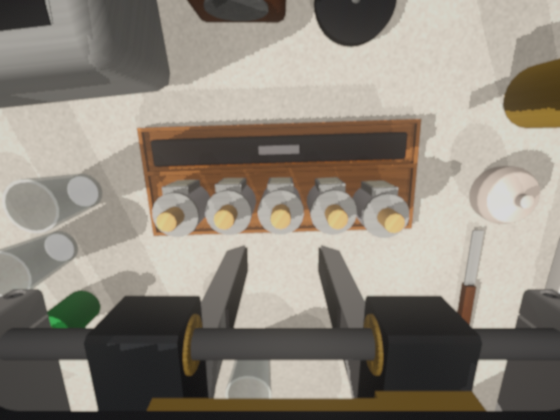

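Run:
```python
from fit import *
X=load("w5")[2]
for c in [(602.5,272.5),(605,207),(606.5,141.5),(606,75.7),(602,11.5)]:
  M=X.copy(); M[np.abs(M[...,1]-c[1])>33]=np.nan
  fit([M],np.array(c),8)
# knife
w=X.reshape(-1,3);w=w[np.isfinite(w).all(1)]
k=w[(w[:,2]>10)&(w[:,2]<20)&(w[:,0]<490)&(w[:,0]>360)&(w[:,1]<-140)&(w[:,1]>-180)]
b=w[(w[:,2]>5)&(w[:,2]<12)&(w[:,0]<590)&(w[:,0]>490)&(w[:,1]<-140)&(w[:,1]>-180)]
for q in(k,b): print(len(q),cv2.minAreaRect(q[:,:2].astype(np.float32)) if len(q)>4 else 0)
go([430,-158,200],-90)
```

```text
n 551 140 centre [602.8 272.9] yaw 1.1 cost/n 0.1 knob [602.9 271.4]
n 365 150 centre [605.8 207.4] yaw 360.0 cost/n 0.13 knob [606.3 206.1]
n 209 116 centre [606.3 142.1] yaw 0.7 cost/n 0.08 knob [606.7 142.2]
n 322 126 centre [606.3  76.1] yaw 4.2 cost/n 0.04 knob [606.6  77.3]
n 544 127 centre [601.6  11.2] yaw 2.3 cost/n 0.44 knob [602.1  12.6]
521 ((444.7799377441406, -157.26161193847656), (89.11143493652344, 17.03969955444336), 0.8181859254837036)
478 ((524.6474609375, -156.1447296142578), (69.3855972290039, 17.784099578857422), 1.5570951700210571)
row [-0.001, 0.002, -0.0] [296.3, 60.7, -193.6] need rows 5.7
```

```bash
python3 -m crank '[[0,-0.18,0,45,10,-25,0.04],[0,-0.36,0,90,20,-50,0.04],[0,-0.54,0,135,30,-75,0.04],[0,-0.72,0,180,40,-100,0.04],[0,-0.90,0,225,50,-125,0.04],[0,-1.08,0,270,60,-150,0.04],[0,-1.26,0,296,61,-168,0.04],[0,-1.44,0,296,61,-168,0.04]]'; python3 -m crank '[[0,-0.18,0,0,0,0,0.04],[0,-0.36,0,0,0,0,0.04],[0,-0.54,0,0,0,0,0.04],[0,-0.72,0,0,0,0,0.04],[0,-0.90,0,0,0,0,0.04],[0,-1.08,0,0,0,0,0.04],[0,-1.26,0,0,0,0,0.04],[0,-1.44,0,0,0,0,0.04]]'; python3 -m crank '[[0,-0.18,0,0,30,0,0.04],[0,-0.279,0,0,60,0,0.04],[0,-0.279,0,0,90,0,0.04],[0,-0.279,0,0,90,0,0.04]]'
python3 - <<'E'
from fit import *
p,R,o=tcp();print(p,np.degrees(np.arctan2(*R.as_matrix()[[1,0],0])))
P,d,X,m=snap("wrist","w6"); cv2.imwrite("pics/w6.png",P[:,:,::-1])
w=X.reshape(-1,3);w=w[np.isfinite(w).all(1)]
for x0,x1 in((370,460),(475,570)):
  k=w[(w[:,2]>5)&(w[:,2]<20)&(w[:,0]<x1)&(w[:,0]>x0)&(w[:,1]<-135)&(w[:,1]>-185)]
  if len(k)>4: print(len(k),cv2.minAreaRect(k[:,:2].astype(np.float32)),np.median(k[:,2]),k[:,0].min(),k[:,0].max())
E
```

```text
clock: 25.78
ee_pos: [453.5, -159.0, 199.5]
ee_rot: [0.706, -0.045, 0.045, -0.706]
wrist_force: [0.5, 0.2, 1.3]
gripper_width: 45.2
clock: 26.78
ee_pos: [454.8, -157.2, 199.8]
ee_rot: [0.559, 0.433, -0.433, -0.559]
wrist_force: [-0.1, -0.1, -0.1]
gripper_width: 44.9
clock: 27.28
ee_pos: [452.7, -156.0, 107.4]
ee_rot: [-0.493, -0.504, 0.505, 0.497]
wrist_force: [-0.7, -0.2, -1.1]
gripper_width: 45.2
[ 452.66961299 -156.03978996  107.44688774] 91.08898468738407
1753 ((415.0390319824219, -158.4573516845703), (89.87395477294922, 15.6942720413208), 1.398384690284729) 16.4619132048349 370.0196111271109 459.9341129443508
1189 ((517.589599609375, -156.8193359375), (85.10211944580078, 15.520241737365723), 1.3323116302490234) 9.975203378983133 475.05195416574514 560.2688293010399
```

View pics/w6.png

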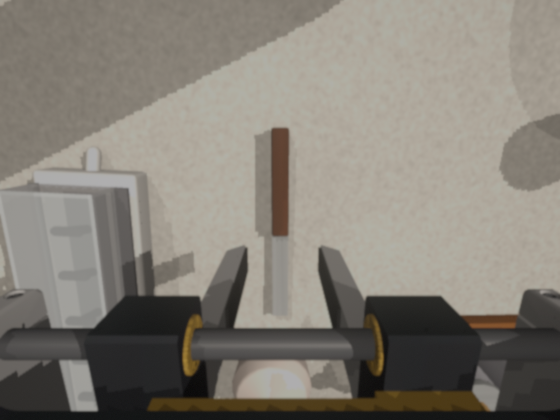

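```bash
python3 -m crank '[[0,-0.005,0,-0.5,50,-1.5,0.04],[0,-0.005,0,-0.5,85,-1.5,0.04],[0,-0.005,0,-0.5,102,-1.5,0.04],[0,-0.005,0,-0.5,105,-1.5,0.04],[0,-0.005,0,-0.5,105,-1.5,0.04]]'; python3 -m crank '[[0,0,0,0,1,0,0.04],[0,0,0,0,1,0,1],[0,0,0,0,1,0,1],[0,0,0,0,1,0,1],[0,0,0,0,1,0,1]]'
```

```text
clock: 27.95
ee_pos: [457.5, -158.5, 5.9]
ee_rot: [0.495, 0.506, -0.505, -0.493]
wrist_force: [-0.2, -0.2, 0.2]
gripper_width: 44.9
clock: 28.58
ee_pos: [456.2, -157.8, 3.6]
ee_rot: [-0.494, -0.506, 0.506, 0.494]
wrist_force: [-1.1, 0.5, 0.5]
gripper_width: 15.1
```

```bash
python3 -m crank '[[0,0,0,0,-40,0,1],[0,0.18,0,0,-80,-10,1],[0,0.36,0,0,-110,-20,1],[0,0.54,0,0,-110,-30,1],[0,0.72,0,0,-110,-40,1],[0,0.90,0,0,-110,-50,1],[0,1.08,0,0,-110,-60,1],[0,1.26,0,0,-110,-74,1]]'; python3 -m crank '[[0,0.18,0,0,0,0,1],[0,0.35,0,0,0,0,1],[0,0.35,0,0,0,0,1],[0,0.35,0,0,0,0,1]]'
python3 - <<'E'
from fit import *
p,R,o=tcp();print(p,np.degrees(np.arctan2(*R.as_matrix()[[1,0],0])))
P,d,X,m=snap("wrist","w7")
P2,d2,X2,m2=snap("top","top1")
P3,d3,X3,m3=snap("scene","sc1")
a=np.hstack([P,cv2.resize(P2[130:270,320:450],None,fx=3,fy=3)[:420]]); cv2.imwrite("pics/w7.png",cv2.resize(a,None,fx=.82,fy=.82)[:,:,::-1])
for n,x in(("w",X),("top",X2),("sc",X3)):
  w=x.reshape(-1,3);w=w[np.isfinite(w).all(1)]
  k=w[(w[:,2]>100)&(w[:,2]<145)&(w[:,0]>510)&(w[:,0]<550)&(w[:,1]>-290)&(w[:,1]<-185)]
  if len(k)>9:
    print(n,len(k),cv2.minAreaRect(k[:,:2].astype(np.float32)),"zfit(y)",np.polyfit(k[:,1],k[:,2],1),"z at tip",np.polyval(np.polyfit(k[:,1],k[:,2],1),-260),k[:,1].min())
  for z0,z1,t in((25,33,"base"),(33,42,"lip"),(62,75,"top")):
    k=w[(w[:,2]>z0)&(w[:,2]<z1)&(w[:,0]>405)&(w[:,0]<700)&(w[:,1]<-270)&(w[:,1]>-390)]
    if len(k)>9: print(n,t,len(k),cv2.minAreaRect(k[:,:2].astype(np.float32)),np.median(k[:,2]),k[:,:2].min(0),k[:,:2].max(0))
E
```

```text
clock: 29.58
ee_pos: [529.8, -155.8, 112.9]
ee_rot: [-0.697, -0.115, 0.115, 0.698]
wrist_force: [0.1, 0.0, -0.4]
gripper_width: 15.6
clock: 30.08
ee_pos: [529.8, -156.0, 113.2]
ee_rot: [-0.707, 0.005, -0.005, 0.707]
wrist_force: [0.6, 0.3, -0.7]
gripper_width: 15.9
[ 529.82759724 -155.96669814  113.18305128] -0.8361282248245605
w 1350 ((528.7249755859375, -222.1334686279297), (74.30168914794922, 15.993056297302246), 89.7270278930664) zfit(y) [-8.44945481e-04  1.19657951e+02] z at tip 119.87763674201128 -259.30485853502006
w lip 125 ((587.9181518554688, -300.1921691894531), (4.934588432312012, 166.18955993652344), 88.57176208496094) 39.861720555077085 [ 504.84045108 -304.59863154] [ 671.01496748 -297.15794443]
w top 1340 ((586.6860961914062, -314.3679504394531), (28.996686935424805, 167.92108154296875), 88.16553497314453) 69.39896305628113 [ 502.66659288 -331.21680298] [ 670.87481    -297.44882006]
top base 121 ((546.8203735351562, -332.5369567871094), (85.89051055908203, 269.7792663574219), 89.02349090576172) 27.758928183347308 [ 411.83692569 -377.71147829] [ 682.04639188 -291.345801
[... 458 characters left out ...]
8, 73.4250259399414), 2.387427568435669) zfit(y) [3.23340105e-04 1.19142945e+02] z at tip 119.05887621706758 -258.758947653959
sc base 205 ((557.122802734375, -310.8382568359375), (52.67723846435547, 271.7831115722656), 70.51802062988281) 27.43587305823812 [ 421.39535544 -378.47431403] [ 680.63326234 -280.62741718]
sc lip 206 ((557.2653198242188, -311.5762023925781), (50.238380432128906, 249.7900848388672), 71.41248321533203) 39.03305887330197 [ 433.43417797 -375.07044401] [ 669.97365526 -285.80253732]
sc top 1213 ((544.2992553710938, -334.64447021484375), (73.94508361816406, 252.70033264160156), 88.24805450439453) 68.78648178032581 [ 416.94901277 -375.35591059] [ 670.64652194 -295.41917783]
```

View pics/w7.png

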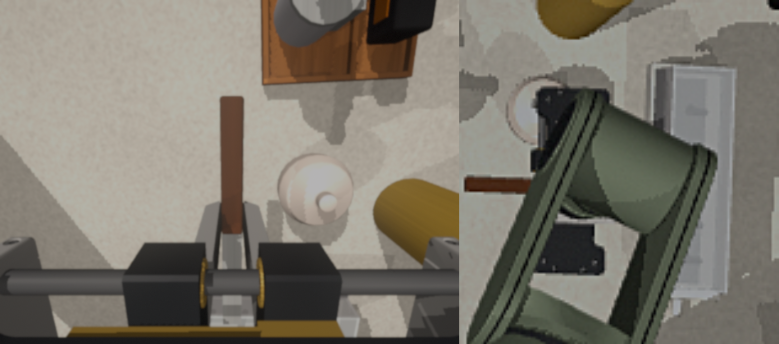

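```bash
python3 -m crank '[[0,0,0,0,40,0,1],[0,0,0,0,70,0,1],[0,0,0,0,84,0,1],[0,0,0,0,86,0,1],[0,0,0,0,86,0,1]]'
python3 - <<'E'
from fit import *
print(tcp()[0])
P3,d3,X3,m3=snap("scene","sc2")
w=X3.reshape(-1,3);w=w[np.isfinite(w).all(1)]
k=w[(w[:,2]>25)&(w[:,2]<45)&(w[:,0]>510)&(w[:,0]<550)&(w[:,1]>-270)&(w[:,1]<-195)]
print(len(k),np.polyfit(k[:,1],k[:,2],1),np.median(k[:,2]))
b=w[(w[:,0]>480)&(w[:,0]<600)&(w[:,1]>-300)&(w[:,1]<-270)&(w[:,2]>20)&(w[:,2]<60)]
print(len(b))
v,u=proj(m3,[540,-290,36])[::-1].astype(int); print(u,v)
c=cv2.resize(P3[v-50:v+50,u-65:u+65],None,fx=6,fy=6,interpolation=cv2.INTER_CUBIC); cv2.imwrite("pics/sc2.png",c[:,:,::-1])
E
```

```text
clock: 30.85
ee_pos: [531.0, -156.5, 28.5]
ee_rot: [0.707, -0.005, 0.007, -0.707]
wrist_force: [-0.3, 0.2, 0.1]
gripper_width: 15.3
[ 531.04127912 -156.51321766   28.47497529]
94 [-5.62459999e-03  3.27976851e+01] 34.19558017703416
341
149 180
```

View pics/sc2.png

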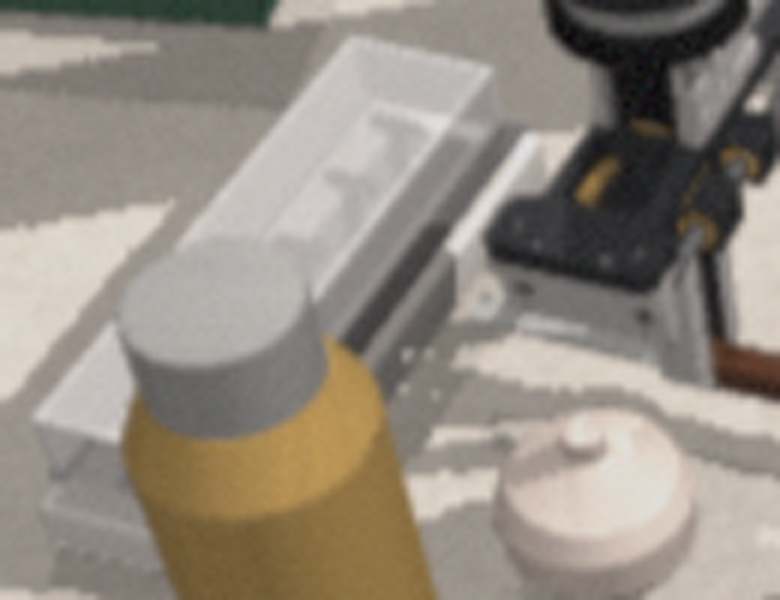

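```bash
python3 -m crank '[[0,0,0,0,0.5,-10,1],[0,0,0,0,0.5,-20,1],[0,0,0,0,0.5,-27,1],[0,0,0,0,0.5,-33,1],[0,0,0,0,0.5,-33,1]]'; python3 -m crank '[[0,0,0,0,0,-3,1],[0,0,0,0,0,-6,1],[0,0,0,0,0,-6,1],[0,0,0,0,0,-6,1]]'
```

```text
clock: 31.52
ee_pos: [529.5, -189.7, 26.9]
ee_rot: [-0.707, 0.006, -0.006, 0.707]
wrist_force: [0.1, 0.1, 0.2]
gripper_width: 15.8
clock: 32.02
ee_pos: [529.4, -195.0, 26.9]
ee_rot: [-0.707, 0.006, -0.006, 0.707]
wrist_force: [0.3, 1.1, -1.0]
gripper_width: 15.8
```

```bash
python3 -m crank '[[0,0,0,0,-5,0,1],[0,0,0,0,-10,-1,1],[0,0,0,0,-15,-2,1],[0,0,0,0,-20,-4,1],[0,0,0,0,-25,-6,1],[0,0,0,0,-30,-8,1],[0,0,0,0,-36,-10,1],[0,0,0,0,-36,-10,1]]'
python3 - <<'E'
from fit import *
P3,d3,X3,m3=snap("scene","sc3")
v,u=175,155
c=cv2.resize(P3[v-55:v+45,u-65:u+65],None,fx=5,fy=5,interpolation=cv2.INTER_CUBIC); cv2.imwrite("pics/sc3.png",c[:,:,::-1])
w=X3.reshape(-1,3);w=w[np.isfinite(w).all(1)]
k=w[(w[:,2]>72)&(w[:,2]<140)&(w[:,0]>440)&(w[:,0]<500)&(w[:,1]>-390)&(w[:,1]<-290)]
print(len(k),np.polyfit(k[:,1],k[:,2],1) if len(k)>5 else 0)
E
```

```text
clock: 33.02
ee_pos: [529.8, -205.8, 63.8]
ee_rot: [0.707, -0.006, 0.007, -0.707]
wrist_force: [0.3, -1.3, -0.7]
gripper_width: 15.9
196 [  0.411066   226.16171773]
```

View pics/sc3.png

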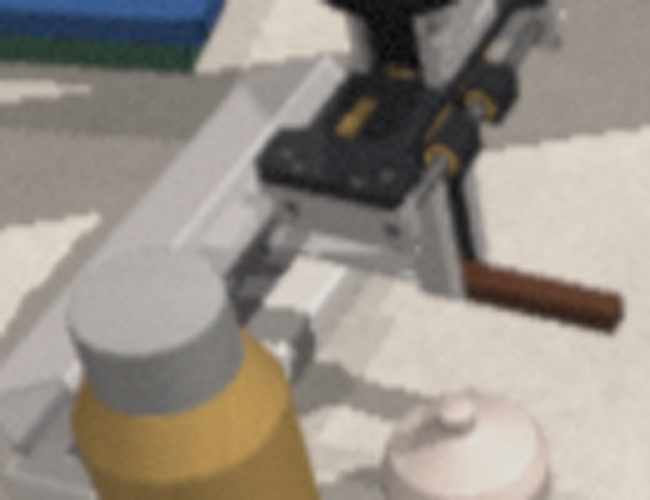

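```bash
python3 -m crank '[[0,0,0,0,-5,-3,1],[0,0,0,0,-10,-6,1],[0,0,0,0,-15,-10,1],[0,0,0,0,-20,-15,1],[0,0,0,0,-25,-20,1],[0,0,0,0,-29,-25,1],[0,0,0,0,-29,-25,1]]'
python3 - <<'E'
from fit import *
P3,d3,X3,m3=snap("scene","sc4")
w=X3.reshape(-1,3);w=w[np.isfinite(w).all(1)]
k=w[(w[:,2]>60)&(w[:,2]<140)&(w[:,0]>440)&(w[:,0]<500)&(w[:,1]>-420)&(w[:,1]<-290)]
print(len(k),np.polyfit(k[:,1],k[:,2],1))
h=np.histogram(k[:,1],bins=range(-400,-285,10))[1]
for a in h: 
  q=k[(k[:,1]>=a)&(k[:,1]<a+10)]
  if len(q): print(a,len(q),q[:,2].min().round(),np.median(q[:,2]).round(),q[:,2].max().round())
q=w[(w[:,0]>515)&(w[:,0]<545)&(w[:,1]>-225)&(w[:,1]<-110)&(w[:,2]>70)&(w[:,2]<125)]
print("handle",len(q),np.polyfit(q[:,1],q[:,2],1),np.median(q[:,2]))
E
```

```text
clock: 33.95
ee_pos: [529.3, -230.9, 92.6]
ee_rot: [0.707, -0.006, 0.007, -0.707]
wrist_force: [0.0, 0.1, -0.7]
gripper_width: 15.7
20 [ -0.3652774  -23.66150438]
-370 10 107.0 108.0 110.0
-360 10 99.0 108.0 111.0
handle 327 [-8.61369429e-02  8.66339700e+01] 103.57946760441048
```

```bash
cat > cov.py <<'E'
from fit import *
import sys
P,d,X,m=snap("top","topc")
w=X.reshape(-1,3);w=w[np.isfinite(w).all(1)]
for x0,x1 in((430,480),(600,668)):
  k=w[(w[:,2]>33)&(w[:,2]<150)&(w[:,0]>x0)&(w[:,0]<x1)&(w[:,1]>-480)&(w[:,1]<-270)]
  print(x0,len(k),[(a,len(q),*np.percentile(q[:,2],[5,50,95]).round().astype(int)) for a in range(-440,-270,8) for q in [k[(k[:,1]>=a)&(k[:,1]<a+8)]] if len(q)>3])
print(tcp()[0],tcp()[2]["wrist_force"])
E
python3 cov.py
```

```text
430 84 [(-352, 6, np.int64(33), np.int64(35), np.int64(86)), (-344, 29, np.int64(34), np.int64(95), np.int64(101)), (-336, 29, np.int64(35), np.int64(101), np.int64(109)), (-328, 15, np.int64(34), np.int64(56), np.int64(61))]
600 427 [(-408, 4, np.int64(49), np.int64(51), np.int64(53)), (-400, 23, np.int64(53), np.int64(61), np.int64(69)), (-392, 26, np.int64(70), np.int64(77), np.int64(83)), (-384, 22, np.int64(87), np.int64(94), np.int64(99)), (-376, 40, np.int64(102), np.int64(108), np.int64(114)), (-368, 91, np.int64(103), np.int64(107), np.int64(113)), (-360, 87, np.int64(95), np.int64(103), np.int64(109)), (-352, 81, np.int64(34), np.int64(98), np.int64(104)), (-344, 45, np.int64(34), np.int64(103), np.int64(109)), (-336, 4, np.int64(109), np.int64(110), np.int64(113))]
[ 528.96660806 -230.34574328   92.12136157] [ 0.08236285 -0.4246919  -1.05977079]
```

```bash
python3 -m crank '[[0,0,0,0,-3,-6,1],[0,0,0,0,-5,-12,1],[0,0,0,0,-6,-19,1],[0,0,0,0,-7,-26,1],[0,0,0,0,-7,-33,1],[0,0,0,0,-6,-40,1],[0,0,0,0,-5,-46,1],[0,0,0,0,-4,-50,1]]'; python3 -m crank '[[0,0,0,0,0,0,1],[0,0,0,0,0,0,1]]';python3 cov.py
```

```text
clock: 35.05
ee_pos: [528.0, -280.5, 95.9]
ee_rot: [0.707, -0.006, 0.006, -0.707]
wrist_force: [-0.4, -0.0, -0.2]
gripper_width: 15.5
clock: 35.3
ee_pos: [527.9, -280.0, 95.8]
ee_rot: [-0.707, 0.006, -0.006, 0.707]
wrist_force: [-0.6, 0.1, -0.8]
gripper_width: 15.8
430 185 [(-408, 18, np.int64(44), np.int64(93), np.int64(97)), (-400, 80, np.int64(35), np.int64(44), np.int64(99)), (-392, 44, np.int64(44), np.int64(108), np.int64(113)), (-384, 28, np.int64(33), np.int64(101), np.int64(108)), (-376, 10, np.int64(34), np.int64(36), np.int64(38))]
600 294 [(-424, 35, np.int64(88), np.int64(92), np.int64(94)), (-416, 49, np.int64(89), np.int64(93), np.int64(97)), (-408, 56, np.int64(37), np.int64(94), np.int64(100)), (-400, 22, np.int64(34), np.int64(108), np.int64(114)), (-392, 55, np.int64(33), np.int64(101), np.int64(113)), (-384, 22, np.int64(34), np.int64(36), np.int64(66)), (-376, 20, np.int64(34), np.int64(38), np.int64(42)), (-368, 8, np.int64(34), np.int64(36), np.int64(42)), (-352, 5, np.int64(34), np.int64(34), np.int64(35)), (-328, 7, np.int64(33), np.int64(33), np.int64(37)), (-304, 4, np.int64(33), np.int64(34), np.int64(35))]
[ 527.94424044 -279.87924384   95.8684767 ] [ 0.17837353  0.48413516 -0.46205582]
```

```bash
python3 -m crank '[[0,0,0,0,0,40,1],[0,0,0,0,0,80,1],[0,0,0,-20,20,120,1],[0,0,0,-50,50,140,1],[0,0,0,-58,75,140,1],[0,0,0,-58,86,140,1],[0,0,0,-58,90,140,1],[0,0,0,-58,90,140,1]]'
python3 - <<'E'
from fit import *
print(tcp()[0],tcp()[2]["wrist_force"])
P3,d3,X3,m3=snap("scene","sc5")
w=X3.reshape(-1,3);w=w[np.isfinite(w).all(1)]
for a in((-240,-200),(-120,-60)):
  k=w[(w[:,2]>4)&(w[:,2]<30)&(w[:,0]>455)&(w[:,0]<485)&(w[:,1]>a[0])&(w[:,1]<a[1])]
  print(len(k),np.median(k[:,2]))
E
```

```text
clock: 36.35
ee_pos: [473.7, -139.8, 6.6]
ee_rot: [0.707, -0.006, 0.007, -0.707]
wrist_force: [0.4, 0.3, -0.3]
gripper_width: 15.6
[ 473.68047903 -139.83669351    6.6447833 ] [ 0.42334578  0.2958166  -0.3341173 ]
68 12.327282699990302
178 16.874340927210334
```

```bash
python3 -m crank '[[0,0,0,0,1.5,0,1],[0,0,0,0,2.5,0,1],[0,0,0,0,2.5,0,1]]'; python3 -m crank '[[0,0,0,0,0,0,0.5],[0,0,0,0,0,0,0.5],[0,0,0,0,0,0,0.5],[0,0,0,0,-50,0,0.5],[0,0,0,0,-100,0,0.5],[0,0,0,0,-120,0,1],[0,0,0,0,-120,0,1]]'
python3 - <<'E'
from fit import *
print(tcp()[0])
P3,d3,X3,m3=snap("scene","sc6")
w=X3.reshape(-1,3);w=w[np.isfinite(w).all(1)]
for a in((-240,-200),(-160,-60)):
  k=w[(w[:,2]>4)&(w[:,2]<30)&(w[:,0]>455)&(w[:,0]<490)&(w[:,1]>a[0])&(w[:,1]<a[1])]
  print(len(k),np.median(k[:,2]))
k=w[(w[:,2]>36)&(w[:,2]<66)&(w[:,0]>430)&(w[:,0]<660)&(w[:,1]>-350)&(w[:,1]<-312)]
print("toggles",len(k),np.histogram(k[:,0],range(430,660,10)),np.median(k[:,1]))
go([414,-329,130],-1.2)
E
```

```text
clock: 36.78
ee_pos: [472.6, -139.2, 3.6]
ee_rot: [0.707, -0.006, 0.006, -0.707]
wrist_force: [0.3, -0.5, -0.8]
gripper_width: 15.6
clock: 37.65
ee_pos: [474.0, -139.9, 125.5]
ee_rot: [0.708, -0.004, 0.008, -0.706]
wrist_force: [0.3, -0.2, 0.0]
gripper_width: 7.0
[ 473.97443837 -139.8606473   125.48338472]
75 9.13775092454026
261 14.705114858273173
toggles 128 (array([ 0,  0, 42,  5,  0,  1, 34,  9,  0,  0, 23, 14,  0,  0,  0,  0,  0,
        0,  0,  0,  0,  0]), array([430, 440, 450, 460, 470, 480, 490, 500, 510, 520, 530, 540, 550,
       560, 570, 580, 590, 600, 610, 620, 630, 640, 650])) -328.71780041151646
row [0.001, 0.004, 0.001] [-55.4, -6.2, -190.8] need rows 3.2
```

```bash
python3 -m crank '[[0,0.005,0,-20,-10,-60,1],[0,0.005,0,-40,-10,-120,1],[0,0.005,0,-55.4,-10,-170,1],[0,0.005,0,-55.4,-10,-190.8,1],[0,0.005,0,-55.4,-10,-190.8,1],[0,0.005,0,-55.4,40,-190.8,1],[0,0.005,0,-55.4,65,-190.8,1],[0,0.005,0,-55.4,65,-190.8,1]]'
python3 - <<'E'
from h import *
print(tcp()[0],tcp()[1].as_matrix()[:,0]); go([414,-329,46.3],-1.2)
E
```

```text
clock: 38.7
ee_pos: [412.4, -324.7, 55.5]
ee_rot: [-0.705, 0.009, -0.005, 0.709]
wrist_force: [-0.5, 0.2, 0.1]
gripper_width: 0.4
[ 412.42133079 -324.70887714   55.49483724] [ 0.99979313 -0.01974128 -0.00489723]
row [-0.006, 0.001, -0.005] [1.7, 9.2, -4.3] need rows 0.2
```

```bash
python3 -m crank '[[0,0,0,0,0,0,1],[0,0,0,0,0,0,1],[0,0,0,0,0,0,1]]'
python3 - <<'E'
from h import *
print(tcp()[0],tcp()[1].as_matrix()[:,0]); go([414,-329,46.3],-1.2)
E
```

```text
clock: 39.08
ee_pos: [414.5, -329.5, 59.7]
ee_rot: [0.708, -0.007, 0.008, -0.706]
wrist_force: [0.7, -0.3, 0.6]
gripper_width: 0.5
[ 414.52932284 -329.47981471   59.7159505 ] [ 0.99976212 -0.02174218  0.00172477]
row [0.002, -0.001, 0.002] [-0.6, 13.4, 0.5] need rows 0.2
```

```bash
python3 -m crank '[[0,0,0,0,7,0.3,1],[0,0,0,0,13.5,0.3,1],[0,0,0,0,13.5,0.3,1],[0,0,0,0,13.5,0.3,1]]' && python3 -m crank '[[0,0,0,15,0,0,1],[0,0,0,30,0,0,1],[0,0,0,45,0,0,1],[0,0,0,60,0,0,1],[0,0,0,75,0,0,1],[0,0,0,90,0,0,1]]'
```

```text
clock: 39.58
ee_pos: [413.6, -328.6, 44.7]
ee_rot: [-0.707, 0.008, -0.008, 0.707]
wrist_force: [0.2, 0.0, -0.4]
gripper_width: 0.6
clock: 40.33
ee_pos: [504.7, -330.5, 44.7]
ee_rot: [-0.707, 0.008, -0.008, 0.707]
wrist_force: [-1.1, -0.1, 0.3]
gripper_width: 0.9
```

```bash
python3 -m crank '[[0,0,0,15,-1,0,1],[0,0,0,30,-1,0,1],[0,0,0,45,-1,0,1],[0,0,0,60,-1,0,1],[0,0,0,75,-1,0,1],[0,0,0,90,-1,0,1]]' && python3 -m crank '[[0,0,0,15,0,0,1],[0,0,0,30,0,0,1],[0,0,0,45,0,0,1],[0,0,0,60,0,0,1],[0,0,0,72,0,0,1],[0,0,0,72,0,0,1],[0,0,0,72,0,0,1]]'
python3 - <<'E'
from fit import *
print(tcp()[0])
P3,d3,X3,m3=snap("scene","sc7"); P2,d2,X2,m2=snap("top","top7")
for n,X in(("sc",X3),("top",X2)):
  w=X.reshape(-1,3);w=w[np.isfinite(w).all(1)]
  k=w[(w[:,2]>36)&(w[:,2]<66)&(w[:,0]>430)&(w[:,0]<650)&(w[:,1]>-350)&(w[:,1]<-312)]
  print(n,len(k),np.histogram(k[:,0],range(430,660,10))[0],np.percentile(k[:,2],[5,50,95]))
a=cv2.resize(P3[120:220,85:195],None,fx=4,fy=4,interpolation=cv2.INTER_CUBIC); cv2.imwrite("pics/sc7.png",a[:,:,::-1])
E
```

```text
clock: 41.08
ee_pos: [594.7, -332.6, 45.9]
ee_rot: [-0.707, 0.008, -0.008, 0.707]
wrist_force: [-1.3, 0.1, 1.6]
gripper_width: 0.7
clock: 41.95
ee_pos: [665.5, -334.0, 45.7]
ee_rot: [-0.707, 0.008, -0.008, 0.707]
wrist_force: [0.2, 0.7, -0.2]
gripper_width: 0.4
[ 665.47270181 -334.0472478    45.73400115]
sc 66 [ 0  0  0  1  3 24  2  0  5 23  8  0  0  0  0  0  0  0  0  0  0  0] [37.75257457 43.2391906  46.91590607]Traceback (most recent call last):
  File "<stdin>", line 7, in <module>
    return _quantile_unchecked(
        a, q, axis, out, overwrite_input, method, keepdims, weights)
    return _ureduce(a,
                    func=_quantile_ureduce_func,
    ...<5 lines>...
                    overwrite_input=overwrite_input,
                    method=method)
    r = func(a, **kwargs)
    result = _quantile(arr,
                       quantiles=q,
    ...<2 lines>...
                       out=out,
                       weights=wgt)
    slices_having_nans = np.isnan(arr[-1, ...])
                                  ~~~^^^^^^^^^
IndexError: index -1 is out of bounds for axis 0 with size 0
```

Run:
```python
from fit import *
P,d,X,m=snap("wrist","w8")
w=X.reshape(-1,3);w=w[np.isfinite(w).all(1)]
k=w[(w[:,2]>33)&(w[:,2]<66)&(w[:,0]>430)&(w[:,0]<660)&(w[:,1]>-352)&(w[:,1]<-312)]
for a in range(430,660,6):
  q=k[(k[:,0]>=a)&(k[:,0]<a+6)]
  if len(q): print(a,len(q),np.percentile(q[:,2],[50,98]).round(1),end="; ")
cv2.imwrite("pics/w8.png",P[:,:,::-1])
```

```text
466 1 [33.7 33.7]; 472 12 [39.  41.4]; 478 44 [42.9 44.9]; 484 498 [44.2 46.1]; 490 58 [42.5 44.8]; 496 1 [33.2 33.2]; 502 36 [34.  36.2]; 508 60 [36.8 39.5]; 514 64 [39.7 42.9]; 520 84 [45.3 46.6]; 526 465 [45.3 47.3]; 532 2 [44.  44.4]; 544 46 [34.3 36.1]; 550 70 [36.6 39.6]; 556 81 [40.1 42.6]; 562 106 [44.9 46.5]; 568 412 [45.3 47.2]; 574 1 [44.8 44.8]; 586 49 [34.1 36. ]; 592 87 [36.7 39.5]; 598 91 [40.  42.4]; 604 140 [44.5 46.2]; 610 352 [45.4 47. ]; 628 46 [34.4 36.2]; 634 95 [36.8 39.4]; 640 101 [39.9 42.7]; 646 123 [43.5 45.7]; 652 137 [46.6 65. ]; 658 36 [59.2 65.4];
```

View pics/w8.png

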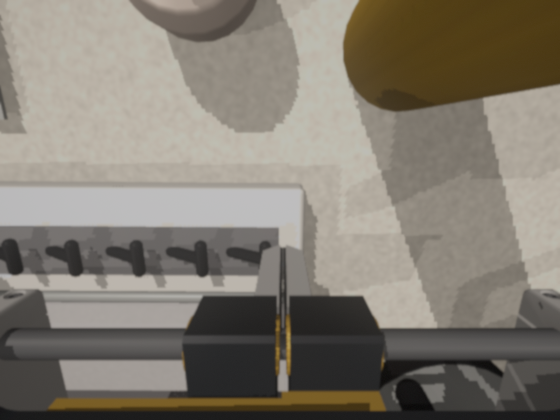

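```bash
python3 -m crank '[[0,0,0,4,0,0,1],[0,0,0,6,0,0,1],[0,0,0,6,-50,0,1],[0,0,0,6,-105,0,1],[0,0,0,-30,-130,-30,1],[0,0,0,-70,-130,-70,1],[0,0,0,-117,-130,-114,1],[0,0,0,-117,-130,-114,1]]'; python3 cov.py
python3 - <<'E'
from h import *
go([547,-445,80],-1.2)
E
```

```text
clock: 43.1
ee_pos: [542.8, -449.1, 176.3]
ee_rot: [0.707, -0.01, 0.01, -0.707]
wrist_force: [-0.5, -0.3, -0.3]
gripper_width: 0.2
430 415 [(-416, 43, np.int64(87), np.int64(91), np.int64(95)), (-408, 59, np.int64(43), np.int64(94), np.int64(98)), (-400, 93, np.int64(35), np.int64(47), np.int64(100)), (-392, 62, np.int64(94), np.int64(106), np.int64(112)), (-384, 27, np.int64(34), np.int64(99), np.int64(108)), (-376, 26, np.int64(33), np.int64(36), np.int64(38)), (-368, 48, np.int64(34), np.int64(38), np.int64(41)), (-360, 4, np.int64(33), np.int64(34), np.int64(36)), (-352, 5, np.int64(33), np.int64(34), np.int64(35)), (-344, 10, np.int64(33), np.int64(34), np.int64(37)), (-336, 20, np.int64(34), np.int64(37), np.int64(42)), (-328, 8, np.int64(33), np.int64(33), np.int64(36)), (-320, 6, np.int64(33), np.int64(34), np.int64(35))]
600 655 [(-424, 40, np.int64(88), np.int64(92), np.int64(95)), (-416, 62, np.int64(89), np.int64(94), np.int64(97)), (-408, 146, np.int64(34), np.int64(49), np.int64(98)), (-400, 50, np.int64(34), np.int64(101), np.int64(111)), (-392, 105, np.int64(34), np.int64(103), np.int64(111)), (-384, 38, np.int64(33), np.int64(35), np.int64(41)), (-376, 55, np.int64(34), np.int64(37), np.int64(42)), (-368, 29, np.int64(34), np.int64(37), np.int64(41)), (-360, 4, np.int64(34), np.int64(34), np.int64(36)), (-352, 21, np.int64(34), np.int64(38), np.int64(48)), (-344, 36, np.int64(34), np.int64(43), np.int64(47)), (-336, 36, np.int64(33), np.int64(41), np.int64(48)), (-328, 20, np.int64(33), np.int64(39), np.int64(50)), (-320, 4, np.int64(34), np.int64(34), np.int64(35)), (-312, 5, np.int64(33), np.int64(34), np.int64(35))]
[ 544.50839984 -447.40183633  176.18380246] [-0.15723619  0.56173709  0.02471316]
row [-0.0, -0.005, 0.0] [2.4, 96.2, 2.5] need rows 1.5
```

```bash
python3 -m crank '[[0,0,0,2,50,1,1],[0,0,0,2,90,2,1],[0,0,0,2,96,2,1],[0,0,0,2,96,2,1]]'
cat > tins.py <<'E'
from fit import *
P,d,X2,m=snap("top","topt"); P,d,X3,m=snap("scene","sct")
for c in [(602.8,272.9),(605.8,207.4),(606.3,142.1),(606.3,76.1),(601.6,11.2)]:
  M=[]
  for X in(X2,X3):
    X=X.copy(); X[np.abs(X[...,1]-c[1])>33]=np.nan; M.append(X)
  fit(M,np.array(c),8)
E
python3 tins.py
python3 - <<'E'
from h import *
print(tcp()[0])
E
```

```text
clock: 43.65
ee_pos: [549.4, -443.0, 80.5]
ee_rot: [0.707, -0.007, 0.007, -0.707]
wrist_force: [0.1, 1.1, 0.4]
gripper_width: 0.3
n 419 71 centre [603.1 272.4] yaw 0.7 cost/n 0.43 knob [604. 271.]
n 386 66 centre [605.7 206.7] yaw 359.4 cost/n 0.42 knob [607.2 205.3]
n 391 59 centre [606.5 142. ] yaw 1.6 cost/n 0.43 knob [608.1 141.4]
n 370 61 centre [606.1  76.7] yaw 4.3 cost/n 0.46 knob [608.1  76.6]
n 412 65 centre [601.7  11.5] yaw 2.1 cost/n 0.88 knob [603.6  11.1]
[ 550.13314288 -444.5446799    82.67428156]
```

```bash
python3 -m crank '[[0,0,0,0,-2,18,1],[0,0,0,0,-10,33,1],[0,0,0,0,-14,38,1],[0,0,0,0,-18,47,1],[0,0,0,0,-21,55,1],[0,0,0,0,-22.5,65,1],[0,0,0,0,-22.6,75,1],[0,0,0,0,-21,85,1]]'; python3 cov.py
```

```text
clock: 44.75
ee_pos: [549.9, -357.8, 100.7]
ee_rot: [-0.707, 0.008, -0.008, 0.707]
wrist_force: [0.0, 0.1, 0.2]
gripper_width: 0.4
430 143 [(-336, 11, np.int64(61), np.int64(91), np.int64(98)), (-328, 53, np.int64(34), np.int64(87), np.int64(94)), (-320, 55, np.int64(33), np.int64(88), np.int64(95)), (-312, 19, np.int64(33), np.int64(92), np.int64(95)), (-304, 4, np.int64(34), np.int64(35), np.int64(35))]
600 567 [(-384, 19, np.int64(72), np.int64(76), np.int64(78)), (-376, 36, np.int64(79), np.int64(83), np.int64(86)), (-368, 49, np.int64(86), np.int64(90), np.int64(94)), (-360, 51, np.int64(94), np.int64(98), np.int64(102)), (-352, 70, np.int64(100), np.int64(105), np.int64(108)), (-344, 98, np.int64(94), np.int64(100), np.int64(106)), (-336, 107, np.int64(35), np.int64(91), np.int64(96)), (-328, 82, np.int64(35), np.int64(86), np.int64(91)), (-320, 41, np.int64(35), np.int64(91), np.int64(95)), (-312, 4, np.int64(33), np.int64(33), np.int64(37)), (-304, 5, np.int64(33), np.int64(35), np.int64(36))]
[ 549.8007722  -356.17268206  100.18955243] [ 0.99999711  0.3506021  -0.10496295]
```

Cover is at about 0.75 rad and following. Continue down.

```bash
python3 -m crank '[[0,0,0,0,2.4,9,1],[0,0,0,0,6,18,1],[0,0,0,0,12,27,1],[0,0,0,0,16.5,32,1],[0,0,0,0,21,36,1],[0,0,0,0,27,41,1],[0,0,0,0,31,44,1],[0,0,0,0,32,44,1]]';python3 -m crank '[[0,0,0,0,1,0,1],[0,0,0,0,1,0,1]]'; python3 cov.py
```

```text
clock: 45.8
ee_pos: [551.0, -314.3, 69.3]
ee_rot: [-0.707, 0.008, -0.008, 0.707]
wrist_force: [-1.9, 1.7, 6.2]
gripper_width: 0.2
clock: 46.05
ee_pos: [551.0, -314.3, 69.2]
ee_rot: [-0.707, 0.008, -0.008, 0.707]
wrist_force: [-3.9, 3.0, 6.7]
gripper_width: 0.5
430 2 []
600 442 [(-376, 12, np.int64(66), np.int64(68), np.int64(73)), (-368, 20, np.int64(67), np.int64(70), np.int64(75)), (-360, 33, np.int64(65), np.int64(71), np.int64(75)), (-352, 30, np.int64(66), np.int64(71), np.int64(75)), (-344, 7, np.int64(67), np.int64(69), np.int64(74)), (-336, 16, np.int64(64), np.int64(71), np.int64(73)), (-328, 25, np.int64(67), np.int64(70), np.int64(73)), (-320, 58, np.int64(66), np.int64(70), np.int64(73)), (-312, 139, np.int64(39), np.int64(65), np.int64(73)), (-304, 78, np.int64(34), np.int64(40), np.int64(64)), (-296, 24, np.int64(34), np.int64(40), np.int64(44))]
[ 550.96979629 -314.32927806   69.2457516 ] [-2.84323853  2.91046313  7.67381667]
```

```bash
python3 -m crank '[[0,0,0,0,-40,0,1],[0,0,0,0,-90,0,1],[0,0,0,0,-140,0,1],[0,0,0,-60,-140,-20,1],[0,0,0,-120,-140,-40,1],[0,0,0,-180,-140,-60,1],[0,0,0,-180,-140,-60,1]]'; python3 cov.py; python3 tins.py
python3 - <<'E'
from h import *
p=load("topt")[0];s=load("sct")[0]
a=np.hstack([cv2.resize(p[60:280,90:450],(490,300)),cv2.resize(s[110:300,80:275],(307,300))]); cv2.imwrite("pics/end.png",a[:,:,::-1])
E
```

```text
clock: 46.98
ee_pos: [366.6, -371.6, 207.8]
ee_rot: [-0.707, 0.01, -0.009, 0.707]
wrist_force: [1.1, -0.3, 0.3]
gripper_width: 0.3
430 607 [(-376, 13, np.int64(65), np.int64(69), np.int64(72)), (-368, 53, np.int64(65), np.int64(69), np.int64(74)), (-360, 57, np.int64(65), np.int64(69), np.int64(75)), (-352, 54, np.int64(66), np.int64(70), np.int64(74)), (-344, 55, np.int64(65), np.int64(70), np.int64(73)), (-336, 56, np.int64(65), np.int64(69), np.int64(74)), (-328, 58, np.int64(65), np.int64(69), np.int64(73)), (-320, 50, np.int64(65), np.int64(70), np.int64(73)), (-312, 53, np.int64(65), np.int64(70), np.int64(74)), (-304, 106, np.int64(36), np.int64(57), np.int64(73)), (-296, 49, np.int64(34), np.int64(40), np.int64(44))]
600 802 [(-376, 59, np.int64(64), np.int64(69), np.int64(74)), (-368, 73, np.int64(65), np.int64(69), np.int64(74)), (-360, 72, np.int64(64), np.int64(69), np.int64(74)), (-352, 64, np.int64(66), np.int64(70), np.int64(74)), (-344, 72, np.int64(66), np.int64(70), np.int64(73)), (-336, 76, np.int64(66), np.int64(70), np.int64(75)), (-328, 70, np.int64(67), np.int64(71), np.int64(75)), (-320, 73, np.int64(65), np.int64(70), np.int64(74)), (-312, 129, np.int64(38), np.int64(66), np.int64(73)), (-304, 89, np.int64(36), np.int64(40), np.int64(69)), (-296, 25, np.int64(35), np.int64(40), np.int64(45))]
[ 368.32309856 -371.27996432  207.99325673] [ 0.43690568 -0.05531788  0.02116732]
n 423 68 centre [603.  272.5] yaw 0.3 cost/n 0.42 knob [605.6 271.5]
n 387 67 centre [605.8 206.7] yaw 0.1 cost/n 0.48 knob [607.8 206.2]
n 389 66 centre [606.3 142.1] yaw 1.5 cost/n 0.39 knob [607.  141.2]
n 374 59 centre [606.3  76.7] yaw 3.1 cost/n 0.49 knob [607.9  76.5]
n 412 59 centre [601.8  11.3] yaw 2.7 cost/n 0.8 knob [602.6  11.2]
```

View pics/end.png

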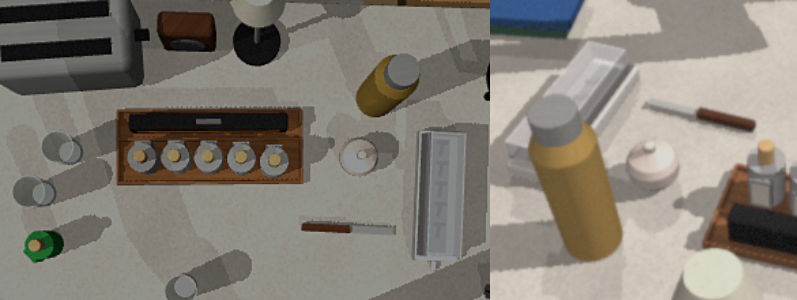

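Run:
```python
from h import *
w=np.concatenate([load(n)[2].reshape(-1,3) for n in("topt","sct")])
zs=[]
for c in [(604,272),(607,206.5),(607.5,141.5),(607.8,76.5),(602.8,11.2)]:
  q=w[(np.hypot(w[:,0]-c[0],w[:,1]-c[1])<8)&(w[:,2]>95)]; l=w[(np.hypot(w[:,0]-c[0]+1,w[:,1]-c[1])<26)&(np.hypot(w[:,0]-c[0],w[:,1]-c[1])>16)&(w[:,2]>74)&(w[:,2]<92)]
  A=np.c_[l[:,:2]-l[:,:2].mean(0),np.ones(len(l))]; print(np.median(q[:,2]).round(1),len(l),np.linalg.lstsq(A,l[:,2],rcond=None)[0].round(3))
```

```text
113.4 358 [-2.000e-03  5.000e-03  8.336e+01]
113.3 354 [ 5.0000e-03 -9.0000e-03  8.3211e+01]
113.4 346 [-1.1000e-02  3.0000e-03  8.3499e+01]
113.6 349 [ 4.0000e-03 -5.0000e-03  8.3283e+01]
113.2 331 [ 1.000e-03 -6.000e-03  8.343e+01]
```

All five stand upright on the lane floor, so I'm handing in.

```bash
python3 -c "
from station import manip
print(manip.job_done())"
```

```text
the job is handed in; nothing more can be done
None
```

The job is done and handed in at about 47 s of robot time; no verdict was reported.

**What I did:**
- Stood all five grey tins in the lane, labels towards the reader. The green look-alike was left alone.
- Levered the cover up with the knife blade under its lip and pushed it open to about 1.9 rad.
- Laid the knife flat on the laminate.
- Switched off all five toggles in one sweep, with the tips 45–46 mm up.
- Pushed the cover shut.

**Last checks:**
- **Tins:** All are upright on the lane floor, with lids level and knob tops at 113 mm. Labels are within about 2.5° of the reader's direction. The nearest-end tin (tin E in my notes) sits about 6 mm nearer the lane's -x side than the lane's middle line.
- **Toggles:** The wrist view, taken before the hand was lifted, showed all five leaning the off way, at about 1.25 rad by my estimate.
- **Cover and knife:** The cover top is flat at about 69–70 mm, so it is shut. The knife lies flat.
- **Other items:** I never touched the tumblers, sugar bowl or flask, and they look in place in the last picture. I did not measure their positions again.

No check failed, and I never saw a tin knocked aside. I had no way to read the reader's log, so logging is judged only from the tins' pose.

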